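# Return the bench kit to its shadow boards

### The arm

A 7-joint arm with a two-finger parallel gripper is mounted at the origin on a cart in front of the work surface, level with it; the furniture and walls round the work are solid. World frame = base frame: x ahead of the robot, y to its left, z up, the work surface at z = 0. Lengths are in m, angles in degrees, forces in N, time in s.
With the tool pointing down it reaches from about 0.425 to 0.875 m from the base axis. Payload 4.7 kg.
Tool frame: the origin (TCP) lies between the finger pads; the fingertips stand 14 mm ahead of it and the grasp point (between the pads) lies 5 mm behind it (env.tip_reach is the distance from the TCP to the fingertips, in m); z points along the fingers, y is the direction in which the jaws open and shut (so a half turn about z gives the same grasp; the last joint's range is limited). The gripper opens to 87 mm and grips with 3 to 60 N. Pads are 19 mm wide; open, the fingers measure 117 mm over their backs; the gripper's body (75 mm by 190 mm) begins 51 mm behind the grasp point.
Start: joints at [70.995, 18.392, -4.016, 83.108, 1.295, 78.541, -3.26], TCP at [0.22, -0.612, 0.237] pointing down, gripper open.
Joint ranges: [-163.93, 163.93], [-17.29, 119.83], [-79.2, 71.16], [3.27, 140.29], [-89.18, 269.18], [5.43, 117.66], [-154.24, 154.24]. Speed limits (degrees/s): [147.25, 147.25, 180, 180, 180, 180, 180].

### API

Orientations are given as [roll, pitch, yaw] about the fixed x, y, z axes, in that order (R = Rz(yaw) Ry(pitch) Rx(roll)).
In Python, from cell import env gives the robot as it stands. The module is installed in compiled form; this text tells all that it offers.
- The arm moves only by the shell command python3 -m pendant 'ROWS' [FORCE]. ROWS is JSON, a list of rows, each an object of numbers: "rx", "ry", "rz": the turn, a rotation vector about the tool's x, y, z in degrees; "tx", "ty", "tz": the shift along the tool's x, y, z in mm; "jaw": the finger opening in mm, from 0 to 87. In form: [{"rx": .., "ry": .., "rz": .., "tx": .., "ty": .., "tz": .., "jaw": ..}, ...]. A call has 1 to 20 rows; each row shifts and turns the commanded pose from where the row before left it, along the tool's axes as they then stand; what a row does not reach is not made up. A row lasts 1/12 s, in which the tool goes at most 41.7 mm and 7.16 degrees, less where a joint would pass 70% of its speed; a pose out of reach is approached as far as the arm can. A call with a gripper value outside its range is refused whole. The fingers move at their own pace and stop on an object; FORCE is the grip in N (left out, the last holds). Time passes only in rows, so rows that do not move let the fingers close. It gives the time, the measured TCP pose, the force and the opening at its end, in the units of the state.
- env.get_obs(): the state, without advancing time (a new reading comes with each control period).
- env.read_camera(name): name is "scene" or "side" or "wrist"; returns a dict with "img" (384x512x3 uint8, red, green, blue), "range_z" (384x512 float32, m along the optical axis (not along the pixel's ray), 0 where there is no reading), "vertical_fov" (degrees; the focal length in pixels is half the picture's height over the tangent of half this angle, whatever the lens; pixels are square), "cx", "cy" (the principal point, pixels), "world_to_cam" (4x4, takes a point from world to camera coordinates). Camera axes: x right, y up, looking along -z (the intrinsics and any distortion apply to the point x, -y, -z); pixel columns grow to the right and rows downward; lengths in m; the calibration is good to about 2 mm. A picture is of the moment at which its call begins.
- env.sign_off(): hands the job in, once; it reports no verdict.
The state is a dict: "time_s": time; "qpos": joint angles; "joint_velocities": joint speeds; "effort": joint torques, N m; "tool_pos": TCP position; "tool_rot": TCP orientation; "force": force on the tool from outside, world axes, zero at the start; "wrist_torque": the same for the moment, N m; "grip_width": finger opening in m.
Only numpy, scipy, OpenCV 4.12 (cv2) and the standard library are available. Lean on these libraries where they do the work, as an engineer would, in place of code of your own. Each camera call takes 0.05 s, during which the arm holds its last target.

### The job

Tidy up the bench kit: put the pliers, the wrench, the crucible and the rubber stopper each back on the plywood shadow board whose dark outline matches its shape and size, centred on the outline. The pliers and the wrench must lie flat along their outlines, either way round, and the crucible and stopper must stand upright as they do now. Leave the brass nozzle and the standing bolt where they are.

Things in the scene. Friction and masses are not known exactly. Their poses are not given: they have to be found in the camera images.
- pliers: old pliers with one brown and one black wrapped handle, lying flat and shut: 175 mm long (y), 55 mm wide over the handles (x), 15 mm thick. Origin at the middle of its underside; y along the pliers from the jaws to the handle ends, z up. Across the middle they are gripped as a solid 51 mm wide (from x = -24 to +27 mm), for 30 mm either side of the origin. 0.28 kg
- wrench: bright steel combination wrench, lying flat: 110 mm long (y), 25 mm over the heads (x), 6 mm thick, straight shank 12 mm wide for 20 mm either side of the middle. Origin at the middle of its underside; y along the wrench, z up. 0.08 kg
- crucible: open off-white ceramic crucible, round, standing: 50 mm across the rim, narrowing to 36 mm at the foot, 42 mm high. Origin at the centre of its foot, z up. 0.06 kg
- stopper: black rubber stopper, round, standing: 29 mm across, 28 mm high. Origin at the centre of its underside, z up. 0.02 kg
- board_pliers: fixed flat plywood board, 184 (y) by 72 (x) mm and 5 mm thick, bearing the dark outline of pliers, 180 mm long, with two handles. Origin at the centre of its underside, under the centre of the outline; z up, the top face is 5 mm above the origin; y runs along the outline, x across it
- board_wrench: fixed flat plywood board, 134 (y) by 56 (x) mm and 5 mm thick, bearing the dark outline of a wrench, 114 mm long. Origin at the centre of its underside, under the centre of the outline; z up, the top face is 5 mm above the origin; y runs along the outline, x across it
- board_crucible: fixed flat plywood board, 80 by 80 mm and 5 mm thick, bearing the large dark round outline, 54 mm across. Origin at the centre of its underside, under the centre of the outline; z up, the top face is 5 mm above the origin
- board_stopper: fixed flat plywood board, 66 by 66 mm and 5 mm thick, bearing the small dark round outline, 33 mm across. Origin at the centre of its underside, under the centre of the outline; z up, the top face is 5 mm above the origin
- nozzle: brass burner nozzle standing on its base, point up, 18 mm across and 40 mm high, loose, right of the middle of the bench: a bystander. Origin at the centre of its underside, z up
- bolt: loose steel cap bolt standing on its head, thread up, 19 mm across and 52 mm high, towards the right front: a bystander. Origin at the centre of its underside, z up
There are look-alikes about, which are no part of the job. There is more than one size of the stopper; the one meant has the size given above.

How it is judged (in metres and radians):
At the end, for the whole second after the job is handed in: Each thing rests flat or upright (0.1 rad) on top of its own board, its origin within 12 mm of the board's centre, at rest; pliers and wrench along their outlines within 0.21 rad, either way round; nozzle and bolt upright (0.2 rad), within 20 mm of where they began (horizontal distance between pliers and board_pliers below 0.012 m and z of pliers in the frame of board_pliers between 0.002 and 0.009 m and angle between each of pliers, wrench, crucible, stopper's own z axis and vertical below 0.1 rad and linear speed of each of pliers, wrench, crucible, stopper below 0.02 m/s and angle between the y axis of pliers and the y axis of board_pliers, either way round below 0.21 rad and horizontal distance between wrench and board_wrench below 0.012 m and z of wrench in the frame of board_wrench between 0.002 and 0.009 m and angle between the y axis of wrench and the y axis of board_wrench, either way round below 0.21 rad and horizontal distance between crucible and board_crucible below 0.012 m and z of crucible in the frame of board_crucible between 0.002 and 0.009 m and horizontal distance between stopper and board_stopper below 0.012 m and z of stopper in the frame of board_stopper between 0.002 and 0.009 m and distance of each of nozzle, bolt from where it was at the start of the episode below 0.02 m and angle between each of nozzle, bolt's own z axis and vertical below 0.2 rad); the robot touches nothing.
It fails at once if the brass nozzle is pushed more than 20 mm from its place or tipped over (distance of nozzle from where it was at the start of the episode above 0.02 m or angle between nozzle's own z axis and vertical above 0.3 rad).
It fails at once if the standing bolt is pushed more than 20 mm from its place or tipped over (distance of bolt from where it was at the start of the episode above 0.02 m or angle between bolt's own z axis and vertical above 0.3 rad).
It also fails if it takes over 102 s, if anything falls off the work surface, if the arm or the gripper's body presses on something with over 40 N, if the wrist force passes 120 N, or if a joint passes its speed limit or range.

## Working session

There is one attempt and no reset: what is moved stays moved. The work goes in short steps, Python scripts to look and compute and a shell command to move; the robot and the scene stay as the last step left them, time stands still between calls to the robot, and variables do not carry over. Pictures are saved under pics/ and viewed, and the job is handed in when it is done.

```bash
mkdir -p pics; ls; python3 - <<'E'
from cell import env
import cv2
print(env.get_obs())
for n in ("scene","side","wrist"):
    c=env.read_camera(n)
    print(n,c["vertical_fov"],c["cx"],c["cy"],c["world_to_cam"].round(4).tolist(),[k for k in c],(c["range_z"]>0).mean())
    cv2.imwrite(f"pics/{n}0.png",cv2.resize(c["img"][:,:,::-1],(768,576),interpolation=cv2.INTER_CUBIC))
E
```

```text
pics
{'time_s': 0.0, 'qpos': array([70.99596673, 18.44026112, -4.01513995, 83.17539533,  1.2966065 ,
       78.54064732, -3.25913193]), 'joint_velocities': array([-0.03840125, -0.08120802,  0.04607976,  0.04095328, -0.03020516,
       -0.01389865, -0.00433959]), 'effort': array([-2.45021447e-04, -4.91285133e+01, -4.04187161e-01, -3.12530851e+01,
       -6.40695216e-02,  4.37557453e-02,  1.82603908e-04]), 'tool_pos': array([ 0.22006688, -0.61104921,  0.23544351]), 'tool_rot': array([-1.79889028e+02,  7.45763254e-03,  1.98146183e+01]), 'force': array([-0.09358357,  1.00148532, -0.25774567]), 'wrist_torque': array([ 0.05722666, -0.01802804, -0.00180615]), 'grip_width': 0.08708411856012194}
scene 47.91570082614257 250.64932740399215 192.5081130445988 [[0.8973, -0.4415, -0.0005, -0.4548], [0.325, 0.6599, 0.6774, -0.1742], [-0.2988, -0.608, 0.7356, -0.818], [0.0, 0.0, 0.0, 1.0]] ['img', 'range_z', 'vertical_fov', 'cx', 'cy', 'world_to_cam'] 0.9961446126302084
side 57.2220196313218 254.93089096702616 195.54473084672395 [[-0.9823, -0.1873, -0.011, 0.4925], [0.063, -0.3844, 0.921, -0.0714], [-0.1767, 0.904, 0.3894, -0.7581], [0.0, 0.0, 0.0, 1.0]] ['img', 'range_z', 'vertical_fov', 'cx', 'cy', 'world_to_cam'] 0.9953969319661459
wrist 71.70612028640173 257.6438653897952 188.7925108998349 [[0.3394, -0.9406, -0.0023, -0.6478], [0.9056, 0.3275, -0.2695, 0.0341], [0.2543, 0.0894, 0.963, -0.3908], [0.0, 0.0, 0.0, 1.0]] ['img', 'range_z', 'vertical_fov', 'cx', 'cy', 'world_to_cam'] 0.9918314615885416
```

View pics/scene0.png

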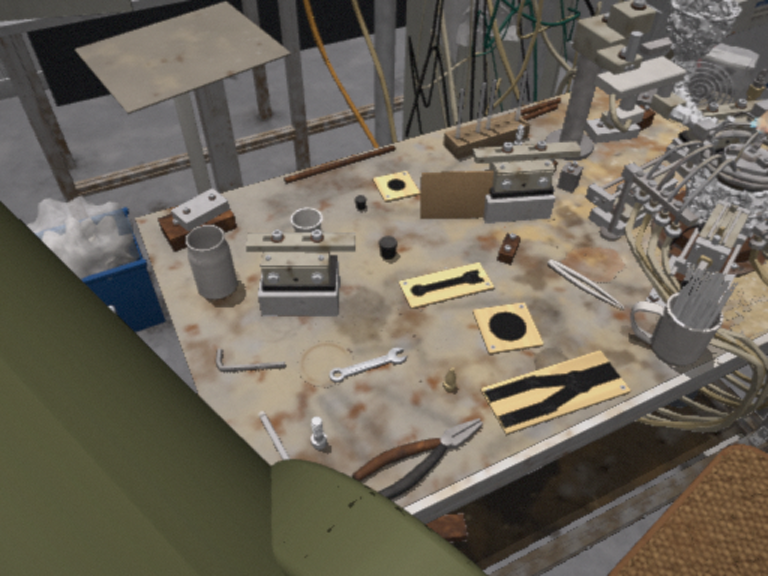

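View pics/side0.png

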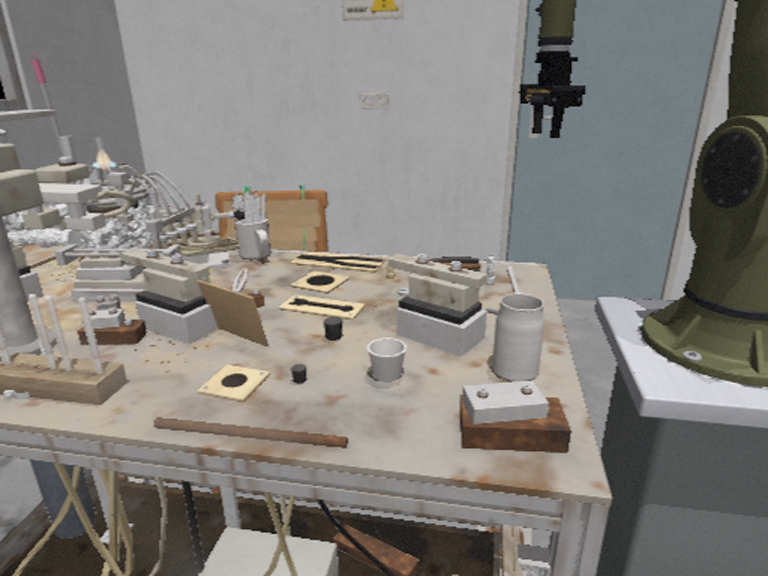

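View pics/wrist0.png

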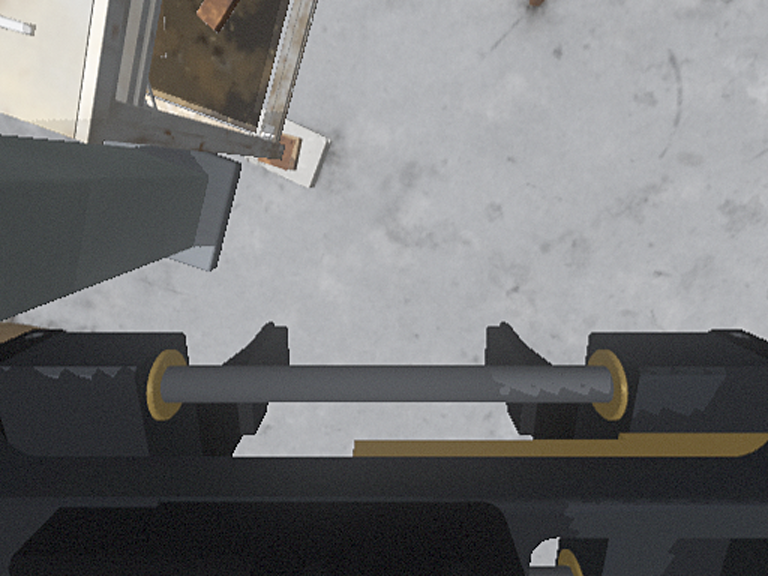

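```bash
cat > h.py <<'E'
import numpy as np, cv2
from cell import env
def cam(n):
    c=env.read_camera(n); 
    c["f"]=192/np.tan(np.radians(c["vertical_fov"])/2)
    W=np.array(c["world_to_cam"]); c["R"]=W[:3,:3]; c["t"]=W[:3,3]; c["C"]=-c["R"].T@c["t"]
    c["hsv"]=cv2.cvtColor(c["img"],cv2.COLOR_RGB2HSV)
    return c
def plane(c,uv,z):
    uv=np.atleast_2d(np.asarray(uv,float))
    d=np.c_[(uv[:,0]-c["cx"])/c["f"],-(uv[:,1]-c["cy"])/c["f"],-np.ones(len(uv))]@c["R"]
    return c["C"]+d*((z-c["C"][2])/d[:,2])[:,None]
def cloud(c):
    v,u=np.mgrid[:384,:512]; r=c["range_z"]
    p=np.stack([(u-c["cx"])/c["f"]*r,-(v-c["cy"])/c["f"]*r,-r],-1)
    P=(p-c["t"])@c["R"]; P[r==0]=np.nan
    return P
def proj(c,P):
    q=np.atleast_2d(P)@c["R"].T+c["t"]
    return np.c_[c["cx"]-c["f"]*q[:,0]/q[:,2],c["cy"]+c["f"]*q[:,1]/q[:,2]]
def save(c,name,box=None,s=None):
    im=c["img"][:,:,::-1]
    if box: x0,y0,x1,y1=box; im=im[y0:y1,x0:x1]
    s=s or min(800/im.shape[1],600/im.shape[0])
    cv2.imwrite("pics/"+name,cv2.resize(im,None,fx=s,fy=s,interpolation=cv2.INTER_NEAREST))
E
python3 - <<'E'
from h import *
for n,pts in (("scene",[(265,124),(298,190),(339,218),(371,261),(300,228),(240,135),(259,164),(204,146),(300,255),(212,290),(288,300)]),("side",[(155,255),(215,205),(258,240),(199,250),(222,220)])):
    c=cam(n);P=cloud(c)
    for u,v in pts: print(n,(u,v),P[v,u].round(4),c["img"][v,u], c["hsv"][v,u],plane(c,(u,v),0.005).round(3))
c=cam("scene");save(c,"crop1.png",(180,100,440,300),3)
# height check of table
P=cloud(c);print(np.nanmedian(P[160:230,180:330,2]))
E
```

```text
scene (265, 124) [0.6523 0.2099 0.0056] [32 32 32] [ 0  0 32] [[0.653 0.211 0.005]]
scene (298, 190) [ 0.6102 -0.0327  0.0046] [53 48 41] [18 58 53] [[ 0.61  -0.033  0.005]]
scene (339, 218) [ 0.6475 -0.1415  0.0039] [29 27 29] [150  18  29] [[ 0.647 -0.142  0.005]]
scene (371, 261) [ 0.6418 -0.2607  0.0048] [103  89  68] [ 18  87 103] [[ 0.642 -0.261  0.005]]
scene (300, 228) [ 0.5606 -0.1259  0.0006] [172 161 146] [ 17  39 172] [[ 0.559 -0.129  0.005]]
scene (240, 135) [0.5686 0.1862 0.0168] [27 27 26] [30  9 27] [[0.574 0.199 0.005]]
scene (259, 164) [0.5587 0.0613 0.027 ] [69 69 67] [30  7 69] [[0.569 0.082 0.005]]
scene (204, 146) [0.4709 0.1856 0.0185] [114 110 107] [ 13  16 114] [[0.476 0.2   0.005]]
scene (300, 255) [ 0.5177 -0.1952  0.0196] [99 87 64] [20 90 99] [[ 0.524 -0.187  0.005]]
scene (212, 290) [ 0.3333 -0.1951  0.028 ] [120 119 120] [150   2 120] [[ 0.337 -0.182  0.005]]
scene (288, 300) [ 0.4557 -0.2601 -0.0007] [64 60 55] [17 36 64] [[ 0.454 -0.263  0.005]]
side (155, 255) [0.6512 0.2257 0.0048] [68 62 56] [15 45 68] [[0.651 0.226 0.005]]
side (215, 205) [ 0.6056 -0.0152  0.0042] [235 218 179] [ 21  61 235] [[ 0.605 -0.013  0.005]]
side (258, 240) [0.4594 0.1879 0.0345] [132 129 126] [ 15  12 132] [[0.469 0.138 0.005]]
side (199, 250) [0.5701 0.2059 0.0123] [37 32 33] [174  34  37] [[0.575 0.195 0.005]]
side (222, 220) [0.5581 0.0871 0.0175] [41 41 42] [120   6  42] [[0.565 0.063 0.005]]
-5.119148994476453e-05
```

View pics/crop1.png

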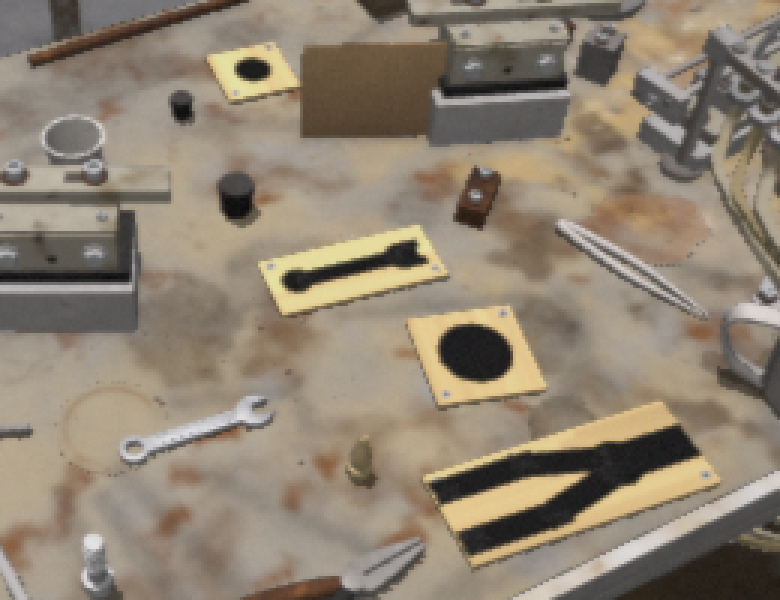

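```bash
python3 - <<'E'
from h import *
for n in ("scene","side"):
    c=cam(n);P=cloud(c);z=P[...,2]
    # dark outlines / board hull: pixels z 3..8 mm and yellow or dark
    h=c["hsv"]; yel=((h[...,0]>=14)&(h[...,0]<=30)&(h[...,1]>55)&(h[...,2]>150)).astype(np.uint8)
    yel=cv2.morphologyEx(yel,cv2.MORPH_CLOSE,np.ones((3,3)))
    cs,_=cv2.findContours(yel,cv2.RETR_EXTERNAL,cv2.CHAIN_APPROX_NONE)
    for k in cs:
        if cv2.contourArea(k)<100: continue
        q=plane(c,k[:,0,:],0.005)[:,:2]
        if not(0.3<q[:,0].mean()<0.8 and abs(q[:,1].mean())<0.35): continue
        r=cv2.minAreaRect((q*1000).astype(np.float32)); print(n,"board",k[:,0].mean(0).round(),np.round(r[0],1),np.round(r[1],1),round(r[2],1))
    # dark blobs
    dk=((h[...,2]<60)).astype(np.uint8)
    cs,_=cv2.findContours(dk,cv2.RETR_EXTERNAL,cv2.CHAIN_APPROX_NONE)
    for k in cs:
        if not 40<cv2.contourArea(k)<3000: continue
        m=np.zeros(dk.shape,np.uint8);cv2.drawContours(m,[k],-1,1,-1)
        zz=np.nanmedian(z[m>0]); q=P[m>0]; ctr=np.nanmean(q,0)
        if not(0.3<ctr[0]<0.8 and abs(ctr[1])<0.35): continue
        qq=plane(c,k[:,0,:],0.005)[:,:2]; r=cv2.minAreaRect((qq*1000).astype(np.float32))
        print(n,"dark",k[:,0].mean(0).round(),"z %.3f"%zz,np.round(r[0],1),np.round(r[1],1),round(r[2],1),"zmax %.3f"%np.nanmax(z[m>0]),"px w/h",cv2.boundingRect(k))
# height map combine both views
H=np.full((560,560),np.nan) # x .25-.81, y -.35..+.35
H=np.zeros((110,140))
for n in("scene","side"):
    P=cloud(cam(n)).reshape(-1,3);P=P[~np.isnan(P).any(1)]
    i=((P[:,0]-.25)/.005).astype(int);j=((P[:,1]+.35)/.005).astype(int)
    ok=(i>=0)&(i<110)&(j>=0)&(j<140)&(P[:,2]<.3)&(P[:,0]>.25)
    np.maximum.at(H,(i[ok],j[ok]),P[ok,2])
im=np.clip(H/0.2*255,0,255).astype(np.uint8)
im=cv2.applyColorMap(im,cv2.COLORMAP_JET)[::-1,::-1]
im=cv2.resize(im,None,fx=5,fy=5,interpolation=cv2.INTER_NEAREST)
for k in range(0,140,20):
    cv2.putText(im,"%.2f"%(-.35+k*.005),(700-k*5-10,545),0,.4,(255,255,255))
for k in range(0,110,10): cv2.putText(im,"%.2f"%(.25+k*.005),(0,550-k*5),0,.4,(255,255,255))
cv2.imwrite("pics/hm.png",im)
np.save("H.npy",H)
E
```

```text
scene board [337. 270.] [ 576.5 -255.6] [ 44.1 145.4] 74.9
scene board [203. 247.] [364.9 -84.3] [149.2  81.9] 6.3
scene board [356. 241.] [ 636.6 -209.6] [253.6 252. ] 23.9
scene board [154. 199.] [318.3  86.5] [106.4  74.1] 9.0
scene board [293. 195.] [595.9 -33.1] [169.4 100.3] 13.6
scene board [260. 174.] [560.4  49.6] [113.3  60.8] 11.1
scene board [308. 151.] [696.9  73. ] [72.4 36.4] 18.9
scene board [262. 128.] [640.2 197.4] [108.7  84.8] 83.1
scene dark [272. 311.] z 0.009 [ 416.9 -270. ] [110.5  43.9] 8.4 zmax 0.635 px w/h (240, 296, 59, 37)
scene dark [364. 261.] z 0.004 [ 643.7 -256.1] [ 56.2 178.3] 83.9 zmax 0.008 px w/h (324, 242, 89, 43)
scene dark [338. 217.] z 0.004 [ 646.2 -139.4] [47.5 46.8] 57.0 zmax 0.008 px w/h (327, 209, 23, 18)
scene dark [298. 189.] z 0.005 [609.9 -29.2] [ 21.8 106.1] 82.1 zmax 0.008 px w/h (275, 181, 46, 16)
scene dark [205. 188.] z 0.056 [419.9  89.6] [ 70.4 106.8] 63.8 zmax 0.065 px w/h (175, 171, 49, 23)
scene dark [258. 168.] z 0.015 [562.3  70.1] [27.3 21.5] 63.5 zmax 0.029 px w/h (254, 164, 10, 9)
scene dark [151. 149.] z 0.016 [350.7 
[... 224 characters left out ...]
 [179. 301.] [556.4 339.7] [14.8 68.4] 89.9
side board [156. 256.] [642.4 221.8] [76.2 85.8] 80.3
side board [224. 203.] [584.6 -20.4] [185.9  81.8] 3.9
side board [218. 171.] [ 765.5 -431.2] [206.  760.2] 30.6
side dark [199. 250.] z 0.009 [574.4 195.5] [15.6 29.2] 18.5 zmax 0.018 px w/h (195, 246, 9, 9)
side dark [222. 220.] z 0.014 [564.4  65.6] [23.3 53.9] 16.5 zmax 0.026 px w/h (217, 215, 11, 12)
side dark [293. 208.] z 0.053 [414.  -27.5] [135.4  72.4] 3.8 zmax 0.058 px w/h (266, 201, 55, 15)
side dark [114. 202.] z 0.053 [879.4  -5.5] [ 58.5 136.7] 70.0 zmax 0.058 px w/h (91, 196, 46, 13)
side dark [213. 187.] z 0.005 [ 646.7 -134.4] [45.1 38.5] 9.2 zmax 0.007 px w/h (205, 184, 17, 6)
```

View pics/hm.png

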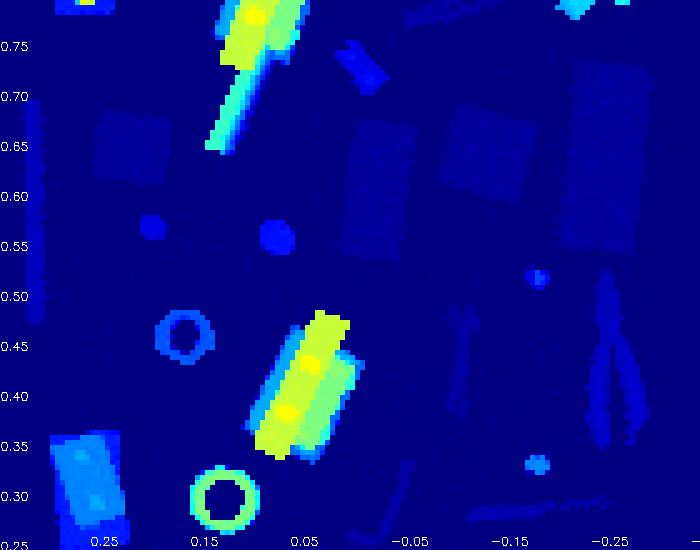

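```bash
python3 - <<'E'
from h import *
R={"scene":{"pl":(322,235,425,290),"wr":(264,172,304+30,212),"cr":(313,200,365,238),"st":(248,112,282,136)},
   "side":{"wr":(185,193,245,215),"cr":(192,178,232,196),"st":(130,242,182,268)}}
for n in R:
    c=cam(n);g=cv2.cvtColor(c["img"],cv2.COLOR_RGB2GRAY)
    for k,(x0,y0,x1,y1) in R[n].items():
        P=cloud(c)[y0:y1,x0:x1]
        s=g[y0:y1,x0:x1]; d=((s<110)&(abs(P[...,2]-.005)<.004)).astype(np.uint8)
        N,l,stt,ce=cv2.connectedComponentsWithStats(d); i=1+stt[1:,4].argmax()
        cs,_=cv2.findContours((l==i).astype(np.uint8),cv2.RETR_EXTERNAL,cv2.CHAIN_APPROX_NONE)
        q=plane(c,cs[0][:,0]+[x0,y0],.005)[:,:2]*1000
        r=cv2.minAreaRect(q.astype(np.float32)); 
        print(n,k,"outline rect",np.round(r[0],1),np.round(r[1],1),round(r[2],1), "centroid px mean",(plane(c,[ce[i]+[x0,y0]],.005)[0]*1000).round(1))
        # board by height
        b=((P[...,2]>.0025)&(P[...,2]<.009)).astype(np.uint8); b=cv2.morphologyEx(b,cv2.MORPH_OPEN,np.ones((3,3)))
        N,l,stt,ce=cv2.connectedComponentsWithStats(b); i=1+stt[1:,4].argmax()
        cs,_=cv2.findContours((l==i).astype(np.uint8),cv2.RETR_EXTERNAL,cv2.CHAIN_APPROX_NONE)
        q=plane(c,cs[0][:,0]+[x0,y0],.005)[:,:2]*1000
        r=cv2.minAreaRect(q.astype(np.float32)); print("     board rect",np.round(r[0],1),np.round(r[1],1),round(r[2],1))
# objects by height from clouds
for n in("scene","side"):
    c=cam(n);P=cloud(c).reshape(-1,3)
    def sel(x0,x1,y0,y1,z0,z1):
        m=(P[:,0]>x0)&(P[:,0]<x1)&(P[:,1]>y0)&(P[:,1]<y1)&(P[:,2]>z0)&(P[:,2]<z1);return P[m]
    for nm,b in {"cruc rim":(.42,.51,.12,.22,.036,.05),"big stop top":(.53,.59,.05,.1,.024,.035),"small stop":(.55,.59,.18,.22,.012,.03),"nozzle":(.5,.55,-.21,-.16,.008,.05),"bolt":(.31,.36,-.21,-.15,.01,.06),"wrench":(.37,.5,-.13,-.06,.003,.012),"pliers":(.34,.54,-.29,-.2,.005,.03)}.items():
        q=sel(*b)
        if len(q)<5: print(n,nm,len(q));continue
        r=cv2.minAreaRect((q[:,:2]*1000).astype(np.float32)); print(n,nm,len(q),"mean",(q.mean(0)*1000).round(1),"zmax %.1f"%(q[:,2].max()*1e3),"rect",np.round(r[0],1),np.round(r[1],1),round(r[2],1))
E
```

```text
scene pl outline rect [ 641.9 -256.5] [ 59.  183.7] 83.7 centroid px mean [ 634.9 -255.8    5. ]
     board rect [ 642.  -256.9] [ 72.3 183.4] 83.9
scene wr outline rect [610.6 -29.1] [ 25.4 111.8] 82.4 centroid px mean [612.5 -28.8   5. ]
     board rect [608.3 -29.7] [ 56.6 133.2] 81.3
scene cr outline rect [ 646.7 -138.5] [49.7 51.3] 63.8 centroid px mean [ 646.5 -139.1    5. ]
     board rect [ 644.6 -140.1] [79.5 80. ] 73.9
scene st outline rect [653.2 217.5] [29.6 26.5] 63.0 centroid px mean [652.6 216.5   5. ]
     board rect [650.1 216. ] [68.5 62.8] 79.1
side wr outline rect [610.4 -23.5] [ 25.  108.2] 79.8 centroid px mean [612.  -25.2   5. ]
     board rect [611.1 -22.2] [ 58.3 133.5] 81.6
side cr outline rect [ 646.4 -134.4] [48.3 38.5] 9.2 centroid px mean [ 646.3 -134.     5. ]
     board rect [ 647.3 -131.9] [82.  80.3] 74.8
side st outline rect [652.8 218.9] [29.9 28.4] 9.8 centroid px mean [652.4 219.7   5. ]
     board rect [651.7 221.6] [67.1 67.6] 83.2
scene cruc rim 101 mean [464.8 166.   39.7] zmax 43.3 rect [463.2 163.6] [48.1 48.7] 9.7
scene big stop top 87 me
[... 457 characters left out ...]
[ 437.  -262.4   11.2] zmax 17.3 rect [ 440.8 -265.1] [174.2  49.3] 0.6
side cruc rim 167 mean [465.2 165.3  39.2] zmax 42.3 rect [465.1 165.9] [48. 50.] 26.8
side big stop top 72 mean [562.6  76.3  26.8] zmax 28.8 rect [564.1  74.5] [26.2 26.6] 41.8
side small stop 68 mean [572.9 200.3  17.4] zmax 20.3 rect [573.9 198.3] [18.3 19.7] 67.2
side nozzle 22 mean [ 523.6 -181.9   15.7] zmax 38.2 rect [ 523.8 -183.2] [ 8.5 13.4] 44.7
side bolt 68 mean [ 336.3 -182.4   32.5] zmax 52.2 rect [ 335. -185.] [14.8 13.6] 39.4
side wrench 21 mean [ 484.8 -109.     4.7] zmax 6.1 rect [ 486.8 -110.3] [16.  22.8] 8.4
side pliers 166 mean [ 399.1 -266.7   10.3] zmax 15.1 rect [ 407.3 -260.8] [100.7  50.3] 6.2
```

```bash
python3 -m pendant '[{"tx":30,"ty":-23.7},{"tx":30,"ty":-23.7},{"tx":30,"ty":-23.7},{"tx":30,"ty":-23.7},{"tx":30,"ty":-23.7},{"tx":30,"ty":-23.7},{"tx":30,"ty":-23.7},{"tx":30,"ty":-23.7},{"tx":30,"ty":-23.7},{"tx":30,"ty":-23.7},{"tx":27,"ty":-23.7},{"rz":6.6},{"rz":6.6},{"rz":6.6},{"tz":0},{"tz":0}]' 30; python3 - <<'E'
from h import *
o=env.get_obs();print(o["time_s"],o["tool_pos"],o["tool_rot"],o["qpos"].round(1),o["force"])
c=cam("wrist");save(c,"w1.png");c=cam("scene");save(c,"s1.png")
E
```

```text
0.7 [ 0.22030789 -0.61156285  0.23662457] [1.79990629e+02 2.47145043e-03 1.98131426e+01] [71.  18.4 -4.  83.1  1.3 78.5 -3.3] [-1.06385821  0.85961531 -0.48088826]invalid input at $[0]: expected keys rx, ry, rz, tx, ty, tz, jaw
```

View pics/w1.png

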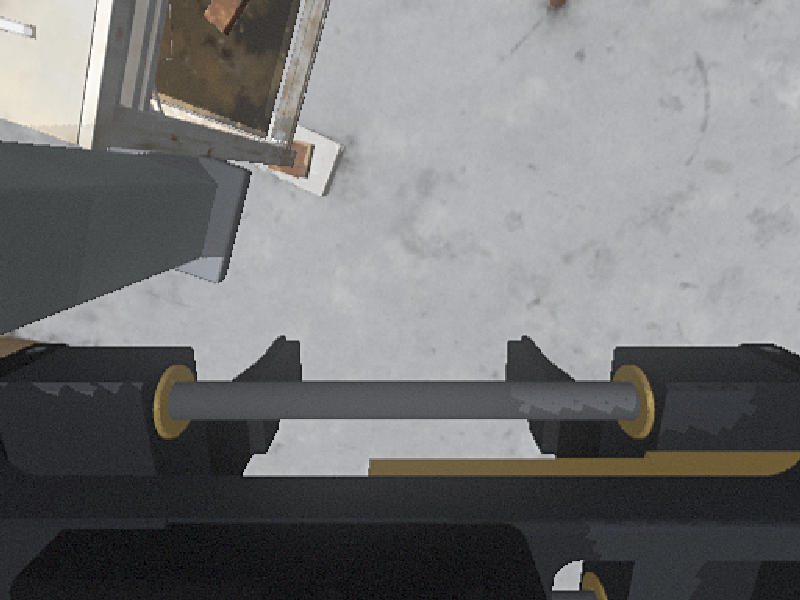

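View pics/s1.png

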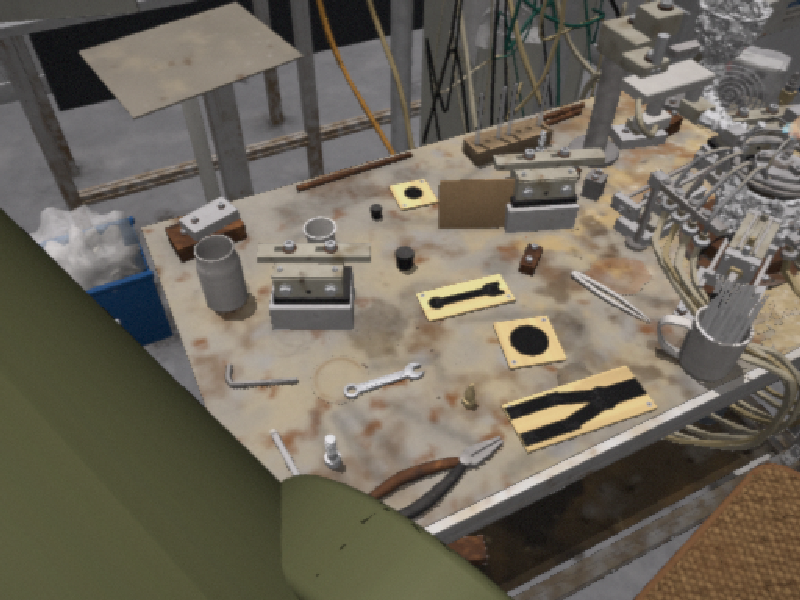

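```bash
python3 -m pendant '[{"rx":0,"ry":0,"rz":6.6,"tx":0,"ty":0,"tz":0,"jaw":87},{"rx":0,"ry":0,"rz":6.6,"tx":0,"ty":0,"tz":0,"jaw":87},{"rx":0,"ry":0,"rz":6.6,"tx":0,"ty":0,"tz":0,"jaw":87},{"rx":0,"ry":0,"rz":0,"tx":20,"ty":-32.4,"tz":0,"jaw":87},{"rx":0,"ry":0,"rz":0,"tx":20,"ty":-32.4,"tz":0,"jaw":87},{"rx":0,"ry":0,"rz":0,"tx":20,"ty":-32.4,"tz":0,"jaw":87},{"rx":0,"ry":0,"rz":0,"tx":20,"ty":-32.4,"tz":0,"jaw":87},{"rx":0,"ry":0,"rz":0,"tx":20,"ty":-32.4,"tz":0,"jaw":87},{"rx":0,"ry":0,"rz":0,"tx":20,"ty":-32.4,"tz":0,"jaw":87},{"rx":0,"ry":0,"rz":0,"tx":20,"ty":-32.4,"tz":0,"jaw":87},{"rx":0,"ry":0,"rz":0,"tx":20,"ty":-32.4,"tz":0,"jaw":87},{"rx":0,"ry":0,"rz":0,"tx":20,"ty":-32.4,"tz":0,"jaw":87},{"rx":0,"ry":0,"rz":0,"tx":20,"ty":-32.4,"tz":0,"jaw":87},{"rx":0,"ry":0,"rz":0,"tx":20,"ty":-32.4,"tz":0,"jaw":87},{"rx":0,"ry":0,"rz":0,"tx":0,"ty":0,"tz":0,"jaw":87},{"rx":0,"ry":0,"rz":0,"tx":0,"ty":0,"tz":0,"jaw":87}]' 30; python3 - <<'E'
from h import *
o=env.get_obs();print(o["time_s"],o["tool_pos"],o["tool_rot"],o["qpos"].round(1),o["force"])
c=cam("wrist");save(c,"w2.png");c=cam("scene");save(c,"s2.png")
E
```

```text
time_s: 2.13
tool_pos: [0.4416, -0.2526, 0.2369]
tool_rot: [180.0, -0.0, 0.3]
force: [0.3, -0.6, 0.4]
grip_width: 0.0869
2.1333 [ 0.44164462 -0.25259705  0.23693265] [ 1.79976002e+02 -3.78616293e-02  3.47747459e-01] [ 45.8   2.  -19.4 102.3   0.7  75.8 -63.4] [ 0.25113486 -0.62053063  0.40038696]
```

View pics/w2.png

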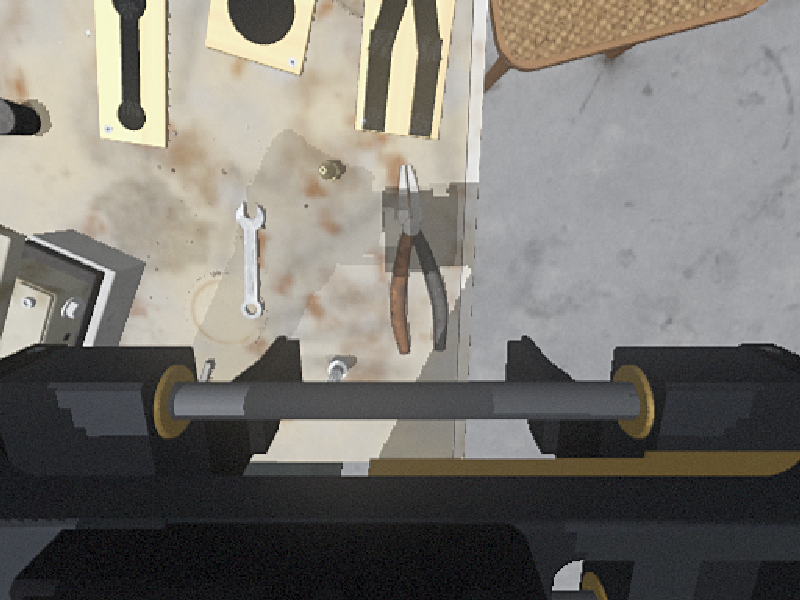

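View pics/s2.png

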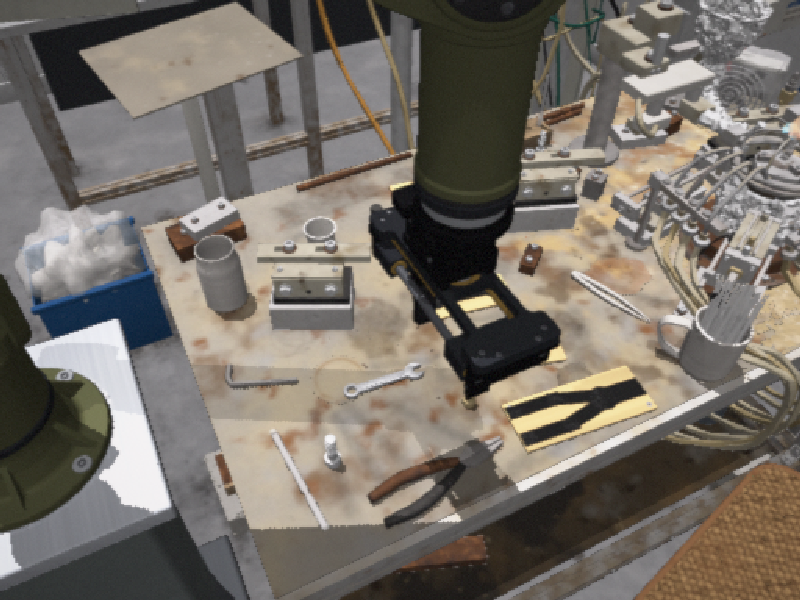

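```bash
cat >> h.py <<'E'
def tops(c,b,name=""):
    P=cloud(c).reshape(-1,3); x0,x1,y0,y1,z0,z1=b
    q=P[(P[:,0]>x0)&(P[:,0]<x1)&(P[:,1]>y0)&(P[:,1]<y1)&(P[:,2]>z0)&(P[:,2]<z1)]
    if len(q)<8: print(name,"few",len(q)); return q
    r=cv2.minAreaRect((q[:,:2]*1000).astype(np.float32))
    print(name,len(q),"mean",(q.mean(0)*1000).round(1),"ext",(q.min(0)*1000).round(1),(q.max(0)*1000).round(1),"rect",np.round(r[0],1),np.round(r[1],1),round(r[2],1))
    return q
E
python3 - <<'E'
from h import *
for n in("scene","wrist"):
    c=cam(n)
    q=tops(c,(.33,.55,-.31,-.205,.005,.025),n+" pliers")
    for a,b in((.36,.38),(.38,.4),(.41,.43),(.44,.46),(.47,.49),(.5,.52)):
        s=q[(q[:,0]>a)&(q[:,0]<b)]
        if len(s):print(a,(s[:,1].min()*1e3).round(1),(s[:,1].max()*1e3).round(1))
    tops(c,(.37,.5,-.14,-.06,.003,.012),n+" wrench")
    tops(c,(.5,.55,-.21,-.16,.012,.05),n+" nozzle");tops(c,(.31,.36,-.21,-.15,.03,.06),n+" bolt")
    tops(c,(.53,.77,-.32,-.19,.003,.008),n+" plboard");tops(c,(.51,.7,-.07,.02,.003,.008),n+" wrboard")
    g=cv2.cvtColor(c["img"],cv2.COLOR_RGB2GRAY);P=cloud(c)
    for k,(x0,x1,y0,y1) in {"pl":(.53,.77,-.32,-.19),"wr":(.51,.7,-.07,.02)}.items():
        m=(g<110)&(P[...,0]>x0)&(P[...,0]<x1)&(P[...,1]>y0)&(P[...,1]<y1)&(P[...,2]>.002)&(P[...,2]<.009)
        if m.sum()>10:
            r=cv2.minAreaRect((P[m][:,:2]*1000).astype(np.float32));print(n,k,"outline",r)
E
```

```text
scene pliers 1255 mean [ 427.8 -266.4   11.2] ext [ 351.7 -295.9    5.1] [ 527.3 -240.7   17.1] rect [ 440.5 -263.7] [175.   54.4] 5.3
0.36 -295.6 -243.4
0.38 -295.9 -241.3
0.41 -292.2 -241.0
0.44 -282.6 -243.9
0.47 -272.1 -247.1
0.5 -267.0 -247.8
scene wrench 273 mean [ 439.1 -111.1    5.2] ext [ 384.9 -127.2    3.1] [493.8 -84.7   8.3] rect [ 439.3 -108.2] [108.9  42.1] 2.8
scene nozzle few 4
scene bolt 80 mean [ 333.8 -191.4   44.5] ext [ 328.3 -196.8   30.3] [ 340.7 -183.2   53.7] rect [ 334.  -189.7] [12.1 12.3] 27.8
scene plboard 2415 mean [ 640.1 -257.2    4.6] ext [ 548.5 -301.     3. ] [ 736.2 -200.2    7.9] rect [ 643.6 -245.8] [ 94.1 183.9] 83.8
scene wrboard 198 mean [610.8 -42.4   4.6] ext [524.2 -64.4   3. ] [679.7  -9.9   7. ] rect [601.8 -38. ] [157.8  48.8] 2.9
scene pl outline ((643.4554443359375, -258.3601379394531), (65.82685089111328, 183.18295288085938), 85.21736907958984)
scene wr outline ((599.2652587890625, -41.152278900146484), (34.96253204345703, 75.90360260009766), 74.59058380126953)
wrist pliers 1971 mean [ 435.6 -262.4   12.3] ext [ 351.9 -293.6    5.2] 
[... 369 characters left out ...]
7   15.5] [ 527.5 -180.5   41.2] rect [ 521.3 -187.1] [12.5 13.2] 0.1
wrist bolt 49 mean [ 339.3 -188.8   38.8] ext [ 334.2 -193.9   30.5] [ 341.2 -182.1   48.6] rect [ 338.6 -188.8] [12.3  5.4] 72.5
wrist plboard 4675 mean [ 602.  -250.4    5.4] ext [ 548.5 -290.1    3. ] [ 648.7 -209.7    8. ] rect [ 601.8 -249.9] [ 72.  100.8] 83.9
wrist wrboard 3987 mean [598.6 -26.3   5.4] ext [541.1 -61.    3. ] [649.1  11.5   8. ] rect [595.1 -24.5] [ 72.5 107.8] 89.8
wrist pl outline ((601.4830932617188, -250.30291748046875), (58.92237091064453, 97.40856170654297), 84.52710723876953)
wrist wr outline ((597.2899780273438, -34.08903884887695), (40.899715423583984, 107.8922119140625), 82.41848754882812)
```

```bash
python3 -m pendant '[{"rx":0,"ry":0,"rz":-5,"tx":-1.5,"ty":8.4,"tz":0,"jaw":87},{"rx":0,"ry":0,"rz":0,"tx":0,"ty":0,"tz":34,"jaw":87},{"rx":0,"ry":0,"rz":0,"tx":0,"ty":0,"tz":34,"jaw":87},{"rx":0,"ry":0,"rz":0,"tx":0,"ty":0,"tz":34,"jaw":87},{"rx":0,"ry":0,"rz":0,"tx":0,"ty":0,"tz":34,"jaw":87},{"rx":0,"ry":0,"rz":0,"tx":0,"ty":0,"tz":34,"jaw":87},{"rx":0,"ry":0,"rz":0,"tx":0,"ty":0,"tz":25,"jaw":87},{"rx":0,"ry":0,"rz":0,"tx":0,"ty":0,"tz":15,"jaw":87},{"rx":0,"ry":0,"rz":0,"tx":0,"ty":0,"tz":7,"jaw":87},{"rx":0,"ry":0,"rz":0,"tx":0,"ty":0,"tz":0,"jaw":87},{"rx":0,"ry":0,"rz":0,"tx":0,"ty":0,"tz":0,"jaw":87}]' 40; python3 - <<'E'
from h import *
c=cam("scene");save(c,"s3.png",(200,180,400,360),3)
E
```

```text
time_s: 3.25
tool_pos: [0.4388, -0.2645, 0.02]
tool_rot: [180.0, -0.0, 4.9]
force: [-0.3, -0.4, 0.6]
grip_width: 0.087
```

View pics/s3.png

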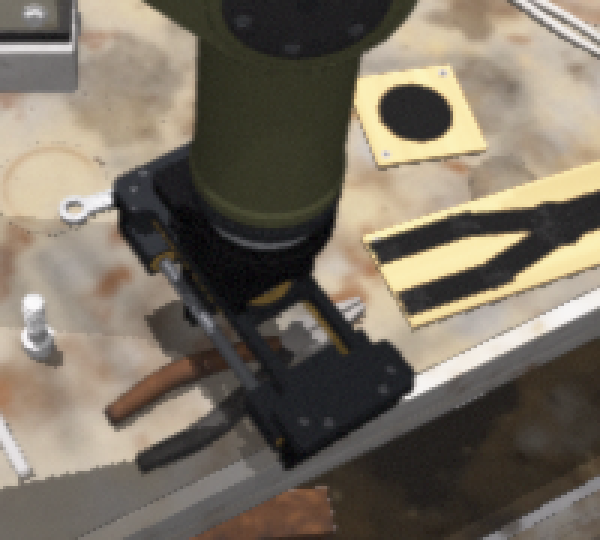

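```bash
python3 -m pendant '[{"rx":0,"ry":0,"rz":0,"tx":1.5,"ty":-3.5,"tz":4,"jaw":87},{"rx":0,"ry":0,"rz":0,"tx":0,"ty":0,"tz":0,"jaw":87},{"rx":0,"ry":0,"rz":0,"tx":0,"ty":0,"tz":0,"jaw":40},{"rx":0,"ry":0,"rz":0,"tx":0,"ty":0,"tz":0,"jaw":40},{"rx":0,"ry":0,"rz":0,"tx":0,"ty":0,"tz":0,"jaw":40},{"rx":0,"ry":0,"rz":0,"tx":0,"ty":0,"tz":0,"jaw":40},{"rx":0,"ry":0,"rz":0,"tx":0,"ty":0,"tz":0,"jaw":40},{"rx":0,"ry":0,"rz":0,"tx":0,"ty":0,"tz":0,"jaw":40},{"rx":0,"ry":0,"rz":0,"tx":0,"ty":0,"tz":0,"jaw":40},{"rx":0,"ry":0,"rz":0,"tx":0,"ty":0,"tz":0,"jaw":40}]' 40
```

```text
time_s: 4.13
tool_pos: [0.4399, -0.2604, 0.0156]
tool_rot: [180.0, -0.0, 5.0]
force: [-0.4, -2.2, -0.3]
grip_width: 0.0438
```

```bash
python3 -m pendant '[{"rx":0,"ry":0,"rz":0,"tx":0,"ty":0,"tz":0,"jaw":35},{"rx":0,"ry":0,"rz":0,"tx":0,"ty":0,"tz":0,"jaw":35},{"rx":0,"ry":0,"rz":0,"tx":0,"ty":0,"tz":0,"jaw":35}]' 40;  python3 - <<'E'
from h import *
c=cam("wrist");save(c,"w4.png");c=cam("side");save(c,"d4.png",(200,120,420,240))
E
```

```text
time_s: 4.38
tool_pos: [0.4398, -0.2602, 0.0156]
tool_rot: [180.0, 0.0, 5.0]
force: [-0.7, -1.3, -0.2]
grip_width: 0.0399
```

View pics/w4.png

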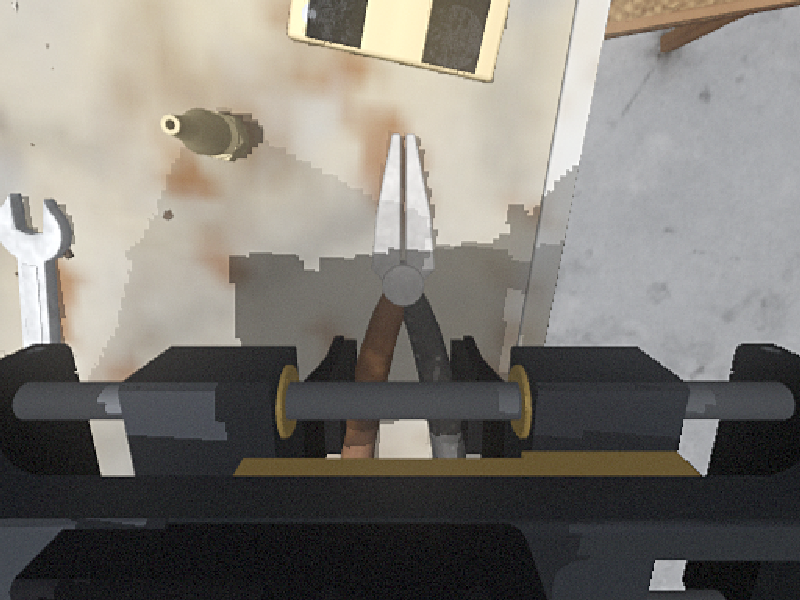

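View pics/d4.png

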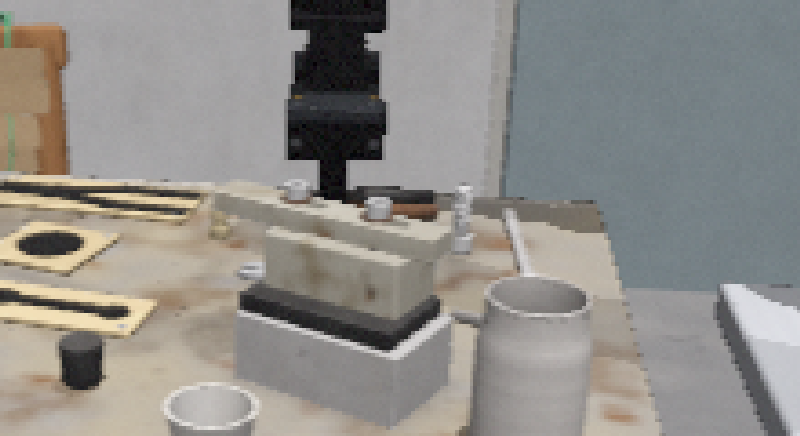

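```bash
python3 -m pendant '[{"rx":0,"ry":0,"rz":0,"tx":0,"ty":0,"tz":0,"jaw":25},{"rx":0,"ry":0,"rz":0,"tx":0,"ty":0,"tz":0,"jaw":25},{"rx":0,"ry":0,"rz":0,"tx":0,"ty":0,"tz":0,"jaw":25}]' 40;  python3 - <<'E'
from h import *
c=cam("wrist");save(c,"w5.png",(150,150,360,300))
E
```

```text
time_s: 4.73
tool_pos: [0.4398, -0.26, 0.0156]
tool_rot: [180.0, 0.0, 5.0]
force: [-1.2, -1.4, 0.4]
grip_width: 0.0394
```

View pics/w5.png

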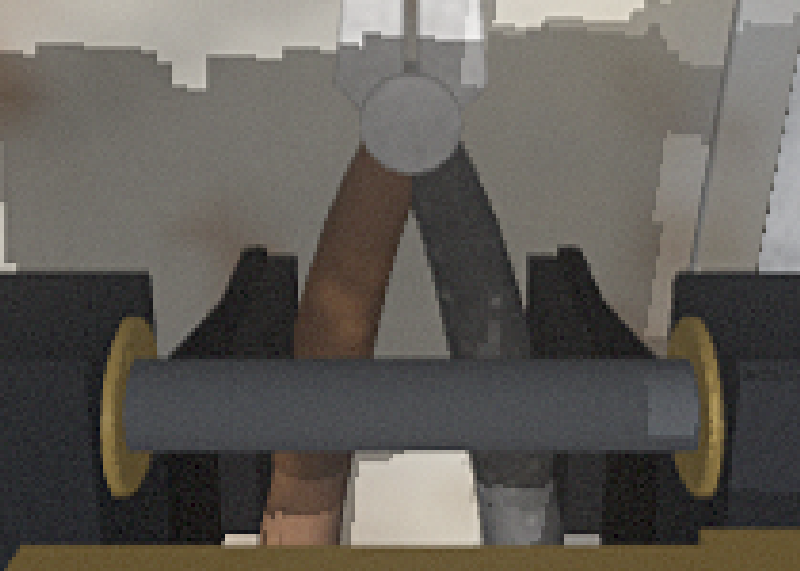

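```bash
python3 -m pendant '[{"rx":0,"ry":0,"rz":0,"tx":0,"ty":0,"tz":-10,"jaw":25},{"rx":0,"ry":0,"rz":0,"tx":0,"ty":0,"tz":-25,"jaw":25},{"rx":0,"ry":0,"rz":0,"tx":0,"ty":0,"tz":-25,"jaw":25},{"rx":0,"ry":0,"rz":0,"tx":0,"ty":0,"tz":0,"jaw":25},{"rx":0,"ry":0,"rz":0,"tx":0,"ty":0,"tz":0,"jaw":25}]' 40;  python3 - <<'E'
from h import *
c=cam("wrist");save(c,"w6.png")
q=tops(c,(.33,.55,-.33,-.19,.052,.09),"pl")
c=cam("scene");save(c,"s6.png",(200,180,400,360),3)
q=tops(c,(.33,.55,-.33,-.19,.052,.078),"pl s")
print(env.get_obs()["tool_pos"])
E
```

```text
time_s: 5.2
tool_pos: [0.441, -0.2599, 0.077]
tool_rot: [179.9, -0.1, 5.0]
force: [-0.5, -0.3, -2.3]
grip_width: 0.0398
pl 6922 mean [ 464.4 -256.7   74.1] ext [ 395.4 -289.2   61.9] [ 528.9 -228.9   90. ] rect [ 462.7 -256.9] [132.3  58.7] 6.0
pl s 822 mean [ 397.6 -264.7   71.1] ext [ 331.4 -291.4   52.1] [ 527.3 -194.9   76.9] rect [ 419.1 -262.4] [ 84.9 204.7] 74.8
[ 0.43908639 -0.25912023  0.07469481]
```

View pics/w6.png

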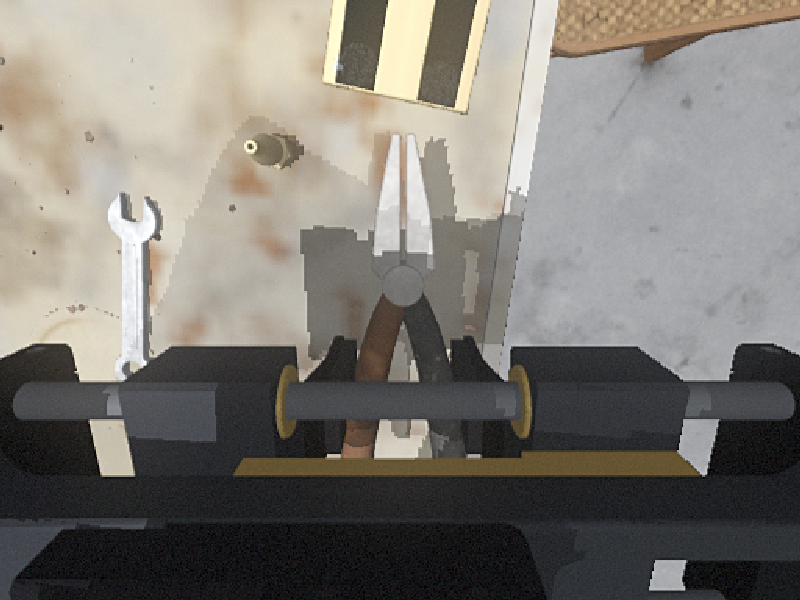

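View pics/s6.png

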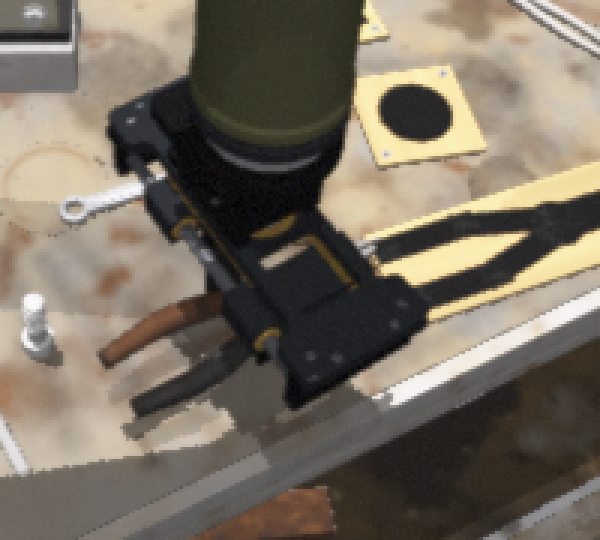

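```bash
python3 -m pendant '[{"rx":0,"ry":0,"rz":5.5,"tx":0,"ty":0,"tz":0,"jaw":25},{"rx":0,"ry":0,"rz":5.5,"tx":0,"ty":0,"tz":0,"jaw":25},{"rx":0,"ry":0,"rz":0,"tx":20,"ty":-2,"tz":0,"jaw":25},{"rx":0,"ry":0,"rz":0,"tx":32,"ty":-4,"tz":0,"jaw":25},{"rx":0,"ry":0,"rz":0,"tx":32,"ty":-4,"tz":0,"jaw":25},{"rx":0,"ry":0,"rz":0,"tx":32,"ty":-4,"tz":0,"jaw":25},{"rx":0,"ry":0,"rz":0,"tx":32,"ty":-4,"tz":0,"jaw":25},{"rx":0,"ry":0,"rz":0,"tx":32,"ty":-4,"tz":0,"jaw":25},{"rx":0,"ry":0,"rz":0,"tx":20,"ty":-4,"tz":0,"jaw":25},{"rx":0,"ry":0,"rz":0,"tx":0,"ty":0,"tz":20,"jaw":25},{"rx":0,"ry":0,"rz":0,"tx":0,"ty":0,"tz":15,"jaw":25},{"rx":0,"ry":0,"rz":0,"tx":0,"ty":0,"tz":8,"jaw":25},{"rx":0,"ry":0,"rz":0,"tx":0,"ty":0,"tz":4,"jaw":25},{"rx":0,"ry":0,"rz":0,"tx":0,"ty":0,"tz":0,"jaw":25},{"rx":0,"ry":0,"rz":0,"tx":0,"ty":0,"tz":0,"jaw":25}]' 40;  python3 - <<'E'
from h import *
c=cam("wrist");save(c,"w7.png")
c=cam("scene");save(c,"s7.png",(260,160,460,340),3)
o=env.get_obs();print(o["tool_pos"],o["tool_rot"])
E
```

```text
time_s: 6.55
tool_pos: [0.6408, -0.2554, 0.0285]
tool_rot: [180.0, 0.0, -6.0]
force: [0.1, -0.5, -2.5]
grip_width: 0.0395
[ 0.641845   -0.25546854  0.02974551] [ 1.79956338e+02 -9.19017767e-02 -6.01809522e+00]
```

View pics/w7.png

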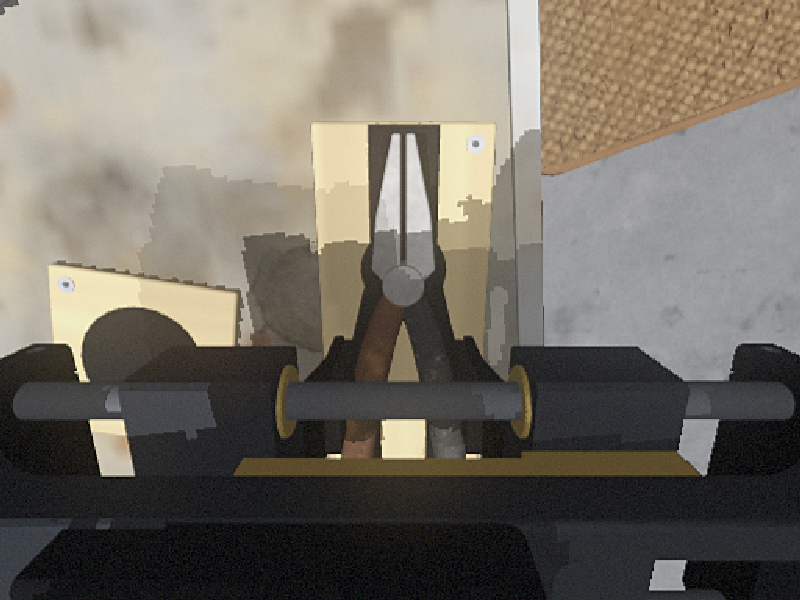

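View pics/s7.png

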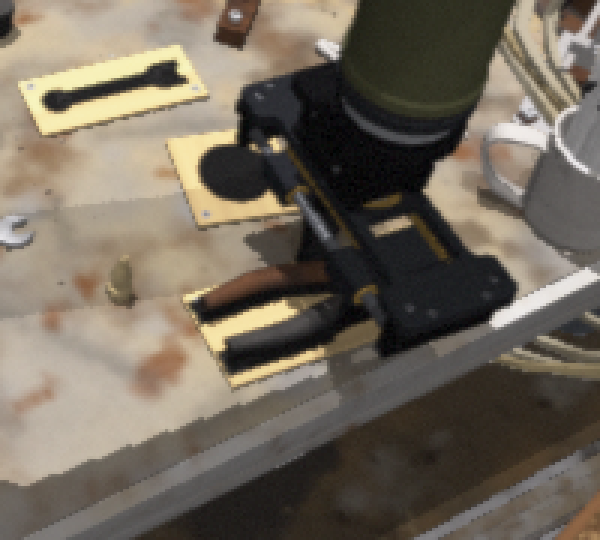

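```bash
python3 -m pendant '[{"rx":0,"ry":0,"rz":0,"tx":0,"ty":0,"tz":5,"jaw":25},{"rx":0,"ry":0,"rz":0,"tx":0,"ty":0,"tz":3,"jaw":25},{"rx":0,"ry":0,"rz":0,"tx":0,"ty":0,"tz":0,"jaw":25},{"rx":0,"ry":0,"rz":0,"tx":0,"ty":0,"tz":0,"jaw":25}]' 40
```

```text
time_s: 6.98
tool_pos: [0.6416, -0.2551, 0.0207]
tool_rot: [180.0, -0.0, -6.0]
force: [0.6, -0.8, -0.6]
grip_width: 0.0399
```

```bash
python3 -m pendant '[{"rx":0,"ry":0,"rz":0,"tx":0,"ty":0,"tz":0,"jaw":55},{"rx":0,"ry":0,"rz":0,"tx":0,"ty":0,"tz":0,"jaw":70},{"rx":0,"ry":0,"rz":0,"tx":0,"ty":0,"tz":0,"jaw":70},{"rx":0,"ry":0,"rz":0,"tx":0,"ty":0,"tz":0,"jaw":70},{"rx":0,"ry":0,"rz":0,"tx":0,"ty":0,"tz":0,"jaw":70},{"rx":0,"ry":0,"rz":0,"tx":0,"ty":0,"tz":-10,"jaw":70},{"rx":0,"ry":0,"rz":0,"tx":0,"ty":0,"tz":-35,"jaw":70},{"rx":0,"ry":0,"rz":0,"tx":0,"ty":0,"tz":-35,"jaw":60},{"rx":0,"ry":0,"rz":0,"tx":0,"ty":0,"tz":-35,"jaw":50},{"rx":0,"ry":0,"rz":0,"tx":0,"ty":0,"tz":-25,"jaw":50},{"rx":0,"ry":0,"rz":0,"tx":0,"ty":0,"tz":0,"jaw":50}]' 40
python3 - <<'E'
from h import *
c=cam("wrist");save(c,"w8.png");q=tops(c,(.53,.75,-.32,-.19,.0125,.03),"pl")
c=cam("scene");save(c,"s8.png",(220,160,460,340),3);q=tops(c,(.53,.75,-.32,-.19,.0125,.03),"pl s")
E
```

```text
time_s: 7.9
tool_pos: [0.6454, -0.2559, 0.1694]
tool_rot: [179.8, -0.7, -6.0]
force: [0.3, 0.3, 0.8]
grip_width: 0.0528
pl 2665 mean [ 642.  -253.9   17.4] ext [ 564.8 -276.9   12.5] [ 729.7 -221.7   22. ] rect [ 647.7 -253.4] [ 52.9 164.4] 85.1
pl s 935 mean [ 628.9 -255.9   16.5] ext [ 553.1 -278.3   12.5] [ 729.7 -223.    22.6] rect [ 640.9 -259.3] [ 54.  176.9] 79.5
```

View pics/w8.png

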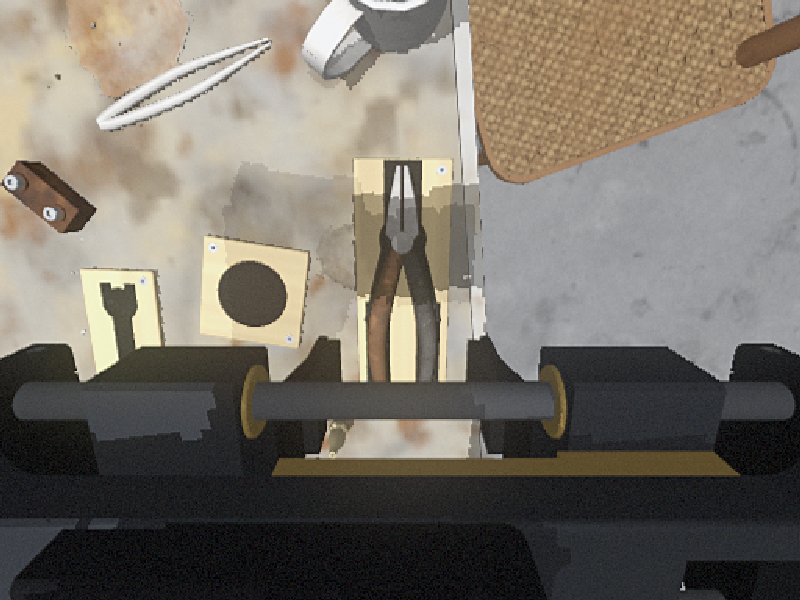

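View pics/s8.png

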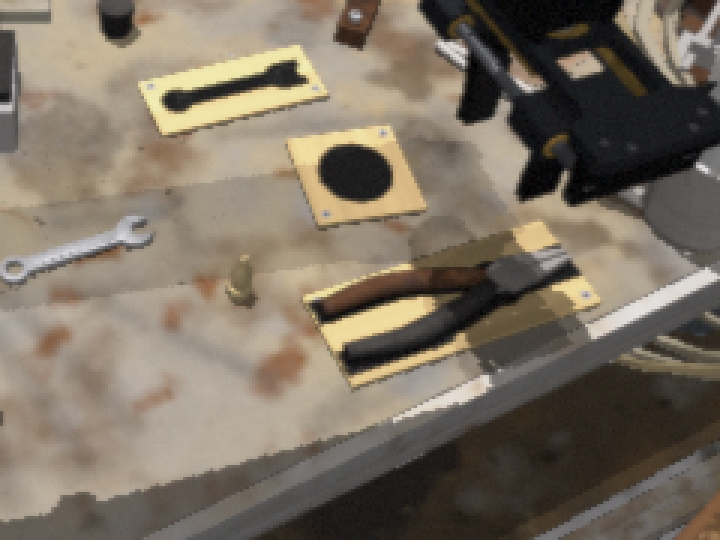

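```bash
python3 - <<'E'
from h import *
c=cam("scene");P=cloud(c);h=c["hsv"]
m=((P[...,2]>.0022)&(P[...,2]<.012)&(P[...,0]>.36)&(P[...,0]<.52)&(P[...,1]>-.15)&(P[...,1]<-.06)&(h[...,1]<45)).astype(np.uint8)
N,l,s,ce=cv2.connectedComponentsWithStats(m);i=1+s[1:,4].argmax();q=P[l==i]
r=cv2.minAreaRect((q[:,:2]*1000).astype(np.float32));print("wrench cloud",s[i],r)
cs,_=cv2.findContours((l==i).astype(np.uint8),cv2.RETR_EXTERNAL,cv2.CHAIN_APPROX_NONE)
print("ray z6",cv2.minAreaRect((plane(c,cs[0][:,0],.006)[:,:2]*1000).astype(np.float32)))
for a in range(380,500,10):
    t=q[(q[:,0]>a/1e3)&(q[:,0]<(a+10)/1e3)]
    if len(t):print(a,(t[:,1].min()*1e3).round(1),(t[:,1].max()*1e3).round(1))
g=cv2.cvtColor(c["img"],cv2.COLOR_RGB2GRAY)
c=cam("wrist");P=cloud(c);g=cv2.cvtColor(c["img"],cv2.COLOR_RGB2GRAY)
m=(g<110)&(P[...,0]>.6)&(P[...,0]<.69)&(P[...,1]>-.18)&(P[...,1]<-.1)&(P[...,2]<.01)&(P[...,2]>0)
q=P[m]*1e3;print("cr board wrist",m.sum(),q.mean(0),q.min(0),q.max(0))
E
```

```text
wrench cloud [220 232  52  24 300] ((439.5403747558594, -111.89208984375), (25.38846778869629, 108.73629760742188), 86.73814392089844)
ray z6 ((439.241455078125, -112.2544174194336), (24.963638305664062, 108.38301849365234), 85.91437530517578)
380 -119.4 -98.6
390 -116.8 -96.7
400 -114.2 -99.0
410 -115.2 -102.9
420 -116.1 -103.5
430 -116.9 -105.1
440 -117.7 -105.4
450 -118.4 -105.7
460 -119.9 -109.0
470 -126.7 -103.5
480 -125.8 -101.7
490 -123.6 -106.1
cr board wrist 1544 [ 646.65115544 -138.0274191     5.56133624] [ 6.01176286e+02 -1.78335115e+02  3.42903375e-02] [ 689.79306422 -111.06691405    8.03883536]
```

```bash
python3 - <<'E'
from h import *
for n in("scene","side"):
    P=cloud(cam(n)).reshape(-1,3)
    q=P[(P[:,0]>.3)&(P[:,0]<.52)&(P[:,1]>-.06)&(P[:,1]<.12)&(P[:,2]>.03)&(P[:,2]<.16)]*1e3
    print(n)
    for a in range(330,500,10):
        t=q[(q[:,0]>a)&(q[:,0]<=a+10)]
        if len(t):
            u=t[t[:,2]>65]
            print(a,"all ymin %.0f"%t[:,1].min(),"z there %.0f"%t[t[:,1].argmin(),2],"z>65 ymin %.0f"%(u[:,1].min() if len(u) else 999),"zmax %.0f"%t[:,2].max(), len(t))
E
```

```text
scene
330 all ymin 35 z there 40 z>65 ymin 999 zmax 40 3
340 all ymin 31 z there 36 z>65 ymin 64 zmax 116 84
350 all ymin 26 z there 43 z>65 ymin 26 zmax 115 235
360 all ymin 21 z there 30 z>65 ymin 23 zmax 116 245
370 all ymin 16 z there 44 z>65 ymin 22 zmax 120 255
380 all ymin 10 z there 34 z>65 ymin 18 zmax 126 260
390 all ymin 5 z there 44 z>65 ymin 13 zmax 126 248
400 all ymin 2 z there 31 z>65 ymin 8 zmax 115 253
410 all ymin -3 z there 79 z>65 ymin -3 zmax 115 260
420 all ymin -10 z there 38 z>65 ymin -2 zmax 125 258
430 all ymin -12 z there 43 z>65 ymin -2 zmax 125 216
440 all ymin -7 z there 45 z>65 ymin 16 zmax 125 123
450 all ymin 11 z there 103 z>65 ymin 11 zmax 115 125
460 all ymin 5 z there 108 z>65 ymin 5 zmax 115 89
470 all ymin 2 z there 107 z>65 ymin 2 zmax 116 61
480 all ymin 14 z there 114 z>65 ymin 14 zmax 115 12
side
340 all ymin 37 z there 45 z>65 ymin 70 zmax 114 59
350 all ymin 40 z there 76 z>65 ymin 40 zmax 115 168
360 all ymin 55 z there 58 z>65 ymin 56 zmax 114 215
370 all ymin 59 z there 114 z>65 ymin 59 zmax 116 226
380 all ymin 58 z there 123 z>65 ymin 58 zmax 124 231
390 all ymin 51 z there 114 z>65 ymin 51 zmax 124 223
400 all ymin 43 z there 113 z>65 ymin 43 zmax 114 205
410 all ymin 38 z there 113 z>65 ymin 38 zmax 114 209
420 all ymin 32 z there 112 z>65 ymin 32 zmax 116 190
430 all ymin 35 z there 124 z>65 ymin 35 zmax 125 224
440 all ymin 26 z there 114 z>65 ymin 26 zmax 124 190
450 all ymin 18 z there 113 z>65 ymin 18 zmax 115 141
460 all ymin 14 z there 113 z>65 ymin 14 zmax 114 98
470 all ymin 8 z there 113 z>65 ymin 8 zmax 114 46
480 all ymin 16 z there 113 z>65 ymin 16 zmax 114 28
```

```bash
python3 -m pendant '[{"rx":0,"ry":0,"rz":0,"tx":-31,"ty":-17.4,"tz":0,"jaw":40},{"rx":0,"ry":0,"rz":0,"tx":-31,"ty":-17.4,"tz":0,"jaw":40},{"rx":0,"ry":0,"rz":0,"tx":-31,"ty":-17.4,"tz":0,"jaw":40},{"rx":0,"ry":0,"rz":0,"tx":-31,"ty":-17.4,"tz":0,"jaw":40},{"rx":0,"ry":0,"rz":0,"tx":-31,"ty":-17.4,"tz":0,"jaw":40},{"rx":0,"ry":0,"rz":0,"tx":-31,"ty":-17.4,"tz":0,"jaw":40},{"rx":0,"ry":0,"rz":-2,"tx":-30,"ty":-17.4,"tz":0,"jaw":40},{"rx":0,"ry":0,"rz":0,"tx":0,"ty":0,"tz":30,"jaw":40},{"rx":0,"ry":0,"rz":0,"tx":0,"ty":0,"tz":30,"jaw":40},{"rx":0,"ry":0,"rz":0,"tx":0,"ty":0,"tz":20,"jaw":40},{"rx":0,"ry":0,"rz":0,"tx":0,"ty":0,"tz":0,"jaw":40},{"rx":0,"ry":0,"rz":0,"tx":0,"ty":0,"tz":0,"jaw":40}]' 30
python3 - <<'E'
from h import *
c=cam("wrist");save(c,"w9.png");P=cloud(c)
m=((P[...,2]>.003)&(P[...,2]<.012)&(P[...,0]>.36)&(P[...,0]<.52)&(P[...,1]>-.15)&(P[...,1]<-.06)&(c["hsv"][...,1]<45))
q=P[m]
for a in range(400,500,10):
    t=q[(q[:,0]>a/1e3)&(q[:,0]<(a+10)/1e3)]
    if len(t):print(a,len(t),(np.percentile(t[:,1],3)*1e3).round(1),(np.percentile(t[:,1],97)*1e3).round(1))
print(q.max(0))
c=cam("scene");save(c,"s9.png",(130,120,360,300),3)
E
```

```text
time_s: 9.2
tool_pos: [0.4381, -0.1108, 0.0794]
tool_rot: [-179.9, 0.2, -4.0]
force: [0.1, -0.1, -0.3]
grip_width: 0.0401
400 151 -113.3 -98.6
410 132 -113.3 -102.3
420 137 -113.9 -103.1
430 138 -114.5 -103.8
440 147 -115.1 -104.6
450 140 -115.8 -105.4
460 138 -116.4 -106.9
470 278 -123.1 -102.7
480 195 -124.3 -101.6
490 24 -121.3 -105.3
[ 0.49445796 -0.09636694  0.00967059]
```

View pics/w9.png

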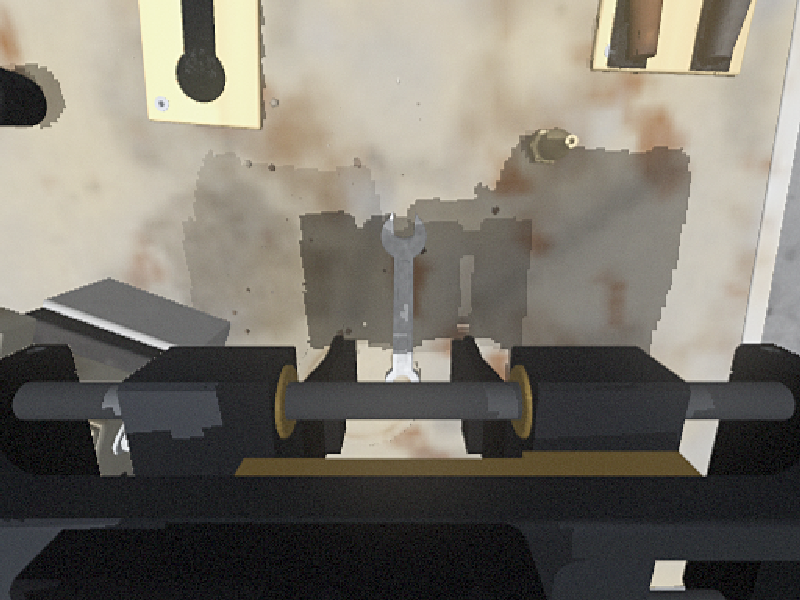

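View pics/s9.png

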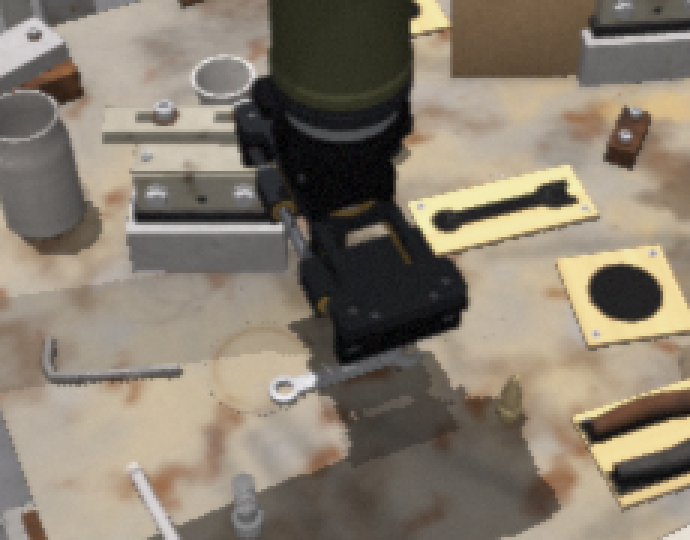

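```bash
python3 -m pendant '[{"rx":0,"ry":0,"rz":0,"tx":0,"ty":0,"tz":30,"jaw":40},{"rx":0,"ry":0,"rz":0,"tx":0,"ty":0,"tz":20,"jaw":40},{"rx":0,"ry":0,"rz":0,"tx":0,"ty":0,"tz":10,"jaw":40},{"rx":0,"ry":0,"rz":0,"tx":0,"ty":0,"tz":0,"jaw":40},{"rx":0,"ry":0,"rz":0,"tx":0,"ty":0,"tz":0,"jaw":40}]' 30
```

```text
time_s: 9.72
tool_pos: [0.4401, -0.1113, 0.0213]
tool_rot: [-180.0, -0.0, -4.0]
force: [0.8, -1.1, 0.8]
grip_width: 0.0402
```

```bash
python3 -m pendant '[{"rx":0,"ry":0,"rz":0,"tx":0,"ty":-1,"tz":5.5,"jaw":40},{"rx":0,"ry":0,"rz":0,"tx":0,"ty":0,"tz":0,"jaw":40},{"rx":0,"ry":0,"rz":0,"tx":0,"ty":0,"tz":0,"jaw":0},{"rx":0,"ry":0,"rz":0,"tx":0,"ty":0,"tz":0,"jaw":0},{"rx":0,"ry":0,"rz":0,"tx":0,"ty":0,"tz":0,"jaw":0},{"rx":0,"ry":0,"rz":0,"tx":0,"ty":0,"tz":0,"jaw":0},{"rx":0,"ry":0,"rz":0,"tx":0,"ty":0,"tz":0,"jaw":0},{"rx":0,"ry":0,"rz":0,"tx":0,"ty":0,"tz":0,"jaw":0},{"rx":0,"ry":0,"rz":0,"tx":0,"ty":0,"tz":0,"jaw":0},{"rx":0,"ry":0,"rz":0,"tx":0,"ty":0,"tz":0,"jaw":0}]' 30
```

```text
time_s: 10.55
tool_pos: [0.4395, -0.1103, 0.0151]
tool_rot: [180.0, -0.0, -4.0]
force: [0.0, -0.6, 2.4]
grip_width: 0.0104
```

```bash
python3 -m pendant '[{"rx":0,"ry":0,"rz":0,"tx":0,"ty":0,"tz":-10,"jaw":0},{"rx":0,"ry":0,"rz":0,"tx":0,"ty":0,"tz":-30,"jaw":0},{"rx":0,"ry":0,"rz":0,"tx":0,"ty":0,"tz":-30,"jaw":0},{"rx":0,"ry":0,"rz":4,"tx":0,"ty":0,"tz":0,"jaw":0},{"rx":0,"ry":0,"rz":0,"tx":26.3,"ty":-17.8,"tz":0,"jaw":0},{"rx":0,"ry":0,"rz":0,"tx":26.3,"ty":-17.8,"tz":0,"jaw":0},{"rx":0,"ry":0,"rz":0,"tx":26.3,"ty":-17.8,"tz":0,"jaw":0},{"rx":0,"ry":0,"rz":0,"tx":26.3,"ty":-17.8,"tz":0,"jaw":0},{"rx":0,"ry":0,"rz":0,"tx":26.3,"ty":-17.8,"tz":0,"jaw":0},{"rx":0,"ry":0,"rz":0,"tx":26.3,"ty":-17.8,"tz":0,"jaw":0},{"rx":0,"ry":0,"rz":0,"tx":0,"ty":0,"tz":30,"jaw":0},{"rx":0,"ry":0,"rz":0,"tx":0,"ty":0,"tz":18,"jaw":0},{"rx":0,"ry":0,"rz":0,"tx":0,"ty":0,"tz":7,"jaw":0},{"rx":0,"ry":0,"rz":0,"tx":0,"ty":0,"tz":0,"jaw":0},{"rx":0,"ry":0,"rz":0,"tx":0,"ty":0,"tz":0,"jaw":0}]' 30
python3 - <<'E'
from h import *
c=cam("wrist");save(c,"w10.png")
c=cam("scene");save(c,"s10.png",(180,100,410,280),3)
c=cam("side");save(c,"d10.png",(120,150,320,280),3)
E
```

```text
time_s: 11.8
tool_pos: [0.6105, -0.0267, 0.0305]
tool_rot: [180.0, 0.0, -8.0]
force: [-0.5, 0.9, -1.0]
grip_width: 0.0107
```

View pics/w10.png

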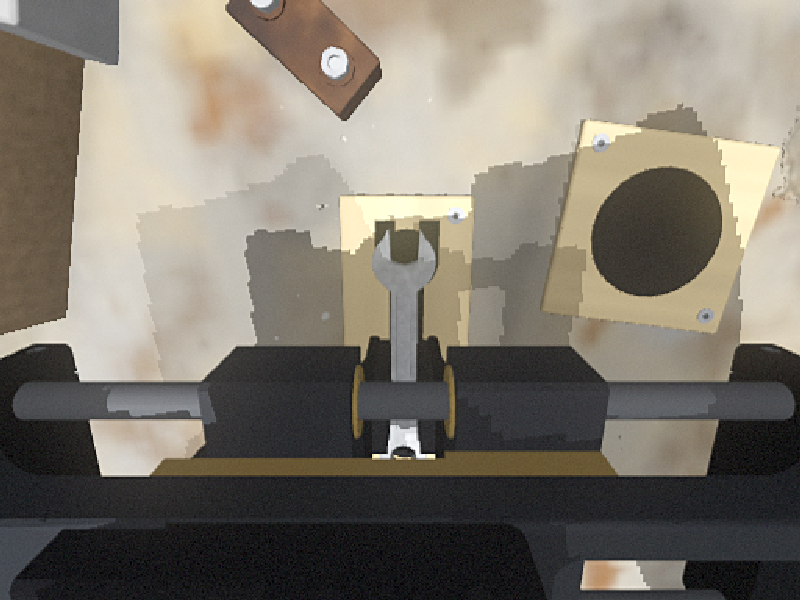

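View pics/s10.png

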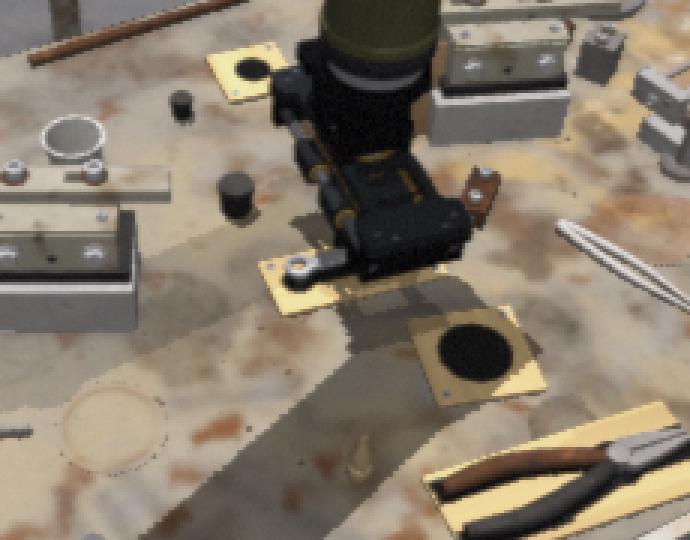

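View pics/d10.png

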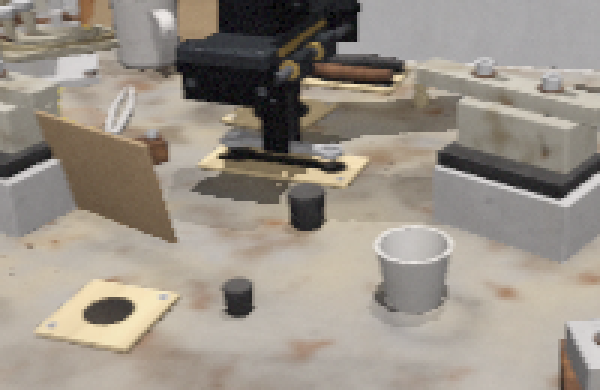

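```bash
python3 -m pendant '[{"rx":0,"ry":0,"rz":0,"tx":0,"ty":0.5,"tz":6,"jaw":0},{"rx":0,"ry":0,"rz":0,"tx":0,"ty":0,"tz":3,"jaw":0},{"rx":0,"ry":0,"rz":0,"tx":0,"ty":0,"tz":0,"jaw":0},{"rx":0,"ry":0,"rz":0,"tx":0,"ty":0,"tz":0,"jaw":0}]' 30
```

```text
time_s: 12.28
tool_pos: [0.6102, -0.027, 0.0208]
tool_rot: [180.0, 0.0, -8.0]
force: [0.4, 0.3, -0.3]
grip_width: 0.01
```

```bash
python3 -m pendant '[{"rx":0,"ry":0,"rz":0,"tx":0,"ty":0,"tz":0,"jaw":25},{"rx":0,"ry":0,"rz":0,"tx":0,"ty":0,"tz":0,"jaw":40},{"rx":0,"ry":0,"rz":0,"tx":0,"ty":0,"tz":0,"jaw":40},{"rx":0,"ry":0,"rz":0,"tx":0,"ty":0,"tz":0,"jaw":40},{"rx":0,"ry":0,"rz":0,"tx":0,"ty":0,"tz":-10,"jaw":50},{"rx":0,"ry":0,"rz":0,"tx":0,"ty":0,"tz":-35,"jaw":60},{"rx":0,"ry":0,"rz":0,"tx":0,"ty":0,"tz":-35,"jaw":60},{"rx":0,"ry":0,"rz":0,"tx":0,"ty":0,"tz":-35,"jaw":60},{"rx":0,"ry":0,"rz":0,"tx":-20,"ty":0,"tz":-10,"jaw":60},{"rx":0,"ry":0,"rz":0,"tx":-40,"ty":0,"tz":0,"jaw":60},{"rx":0,"ry":0,"rz":0,"tx":-40,"ty":0,"tz":0,"jaw":60},{"rx":0,"ry":0,"rz":0,"tx":0,"ty":0,"tz":0,"jaw":60},{"rx":0,"ry":0,"rz":0,"tx":0,"ty":0,"tz":0,"jaw":60}]' 30
python3 - <<'E'
from h import *
c=cam("wrist");save(c,"w11.png");P=cloud(c)
tops(c,(.52,.6,.04,.11,.023,.034),"stopper top")
m=((P[...,2]>.0085)&(P[...,2]<.016)&(P[...,0]>.53)&(P[...,0]<.7)&(P[...,1]>-.07)&(P[...,1]<.02));q=P[m]*1e3
print("wrench",m.sum(),q.min(0),q.max(0),cv2.minAreaRect(q[:,:2].astype(np.float32)))
g=cv2.cvtColor(c["img"],cv2.COLOR_RGB2GRAY)
m=((P[...,2]>.002)&(P[...,2]<.0075)&(P[...,0]>.53)&(P[...,0]<.7)&(P[...,1]>-.07)&(P[...,1]<.02));q=P[m]*1e3
print("board",m.sum(),q.min(0),q.max(0),cv2.minAreaRect(q[:,:2].astype(np.float32)))
c=cam("scene");save(c,"s11.png",(180,100,410,280),3)
E
```

```text
time_s: 13.37
tool_pos: [0.5094, -0.013, 0.1466]
tool_rot: [179.9, -0.0, -7.9]
force: [1.4, -0.2, 0.3]
grip_width: 0.0601
stopper top 661 mean [561.8  71.9  28.1] ext [547.4  58.5  23.3] [575.8  86.2  30.4] rect [561.5  72.2] [27.6 28.2] 85.1
wrench 1387 [556.16641302 -44.4542765    8.81585942] [664.46007177  -9.20372963  14.25197554] ((610.0509033203125, -26.572402954101562), (24.03989028930664, 108.16449737548828), 82.34501647949219)
board 6270 [536.38502415 -67.33545759   2.00000332] [686.02287808  19.45090226   7.46729413] ((613.179443359375, -28.008323669433594), (148.05572509765625, 84.95793151855469), 3.986884117126465)
```

View pics/w11.png

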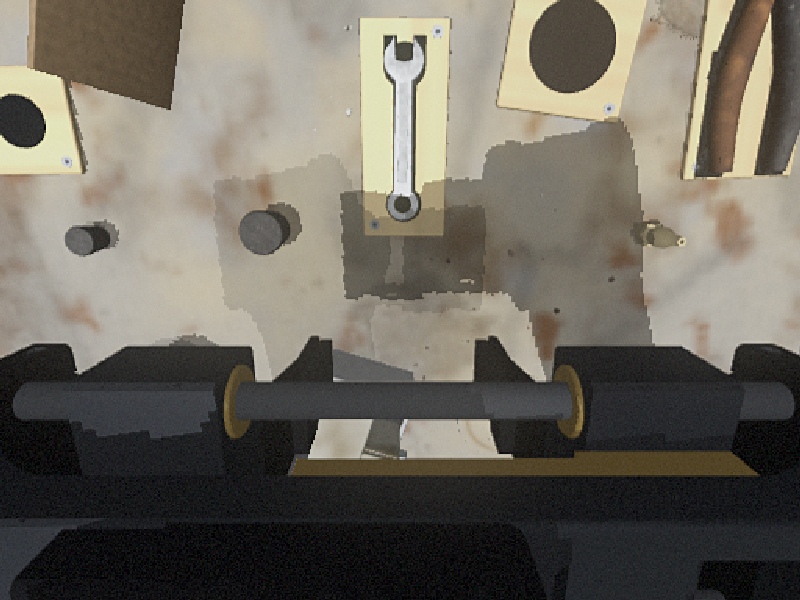

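View pics/s11.png

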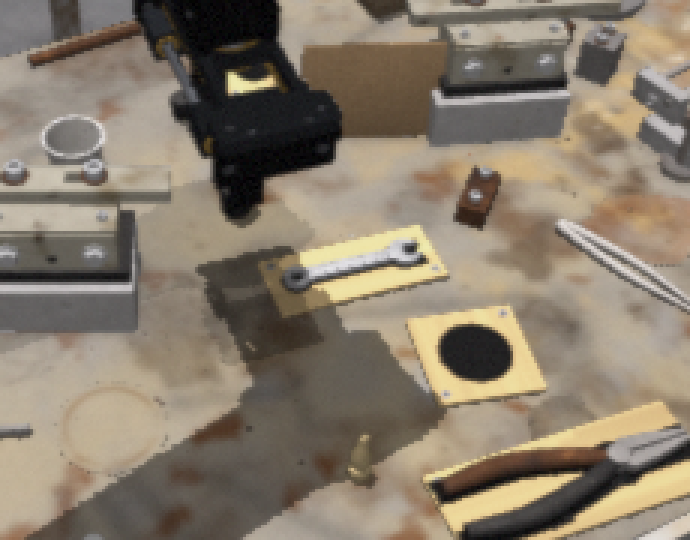

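```bash
python3 -m pendant '[{"rx":0,"ry":0,"rz":-7,"tx":0,"ty":0,"tz":0,"jaw":60},{"rx":0,"ry":0,"rz":-7,"tx":0,"ty":0,"tz":0,"jaw":60},{"rx":0,"ry":0,"rz":-7,"tx":0,"ty":0,"tz":0,"jaw":60},{"rx":0,"ry":0,"rz":-7,"tx":0,"ty":0,"tz":0,"jaw":60},{"rx":0,"ry":0,"rz":-7,"tx":0,"ty":0,"tz":0,"jaw":60},{"rx":0,"ry":0,"rz":-7,"tx":0,"ty":0,"tz":0,"jaw":60},{"rx":0,"ry":0,"rz":-7,"tx":0,"ty":0,"tz":0,"jaw":60},{"rx":0,"ry":0,"rz":-7,"tx":0,"ty":0,"tz":0,"jaw":60},{"rx":0,"ry":0,"rz":-7,"tx":0,"ty":0,"tz":0,"jaw":60},{"rx":0,"ry":0,"rz":-7,"tx":0,"ty":0,"tz":0,"jaw":60},{"rx":0,"ry":0,"rz":-7,"tx":0,"ty":0,"tz":0,"jaw":60},{"rx":0,"ry":0,"rz":-7,"tx":0,"ty":0,"tz":0,"jaw":60},{"rx":0,"ry":0,"rz":-7,"tx":0,"ty":0,"tz":0,"jaw":60},{"rx":0,"ry":0,"rz":-7,"tx":0,"ty":0,"tz":0,"jaw":60},{"rx":0,"ry":0,"rz":0,"tx":0,"ty":0,"tz":0,"jaw":60}]' 20
python3 - <<'E'
from h import *
o=env.get_obs();print(o["tool_pos"],o["tool_rot"],o["qpos"].round(1))
c=cam("wrist");save(c,"w12.png");P=cloud(c)
tops(c,(.52,.6,.04,.11,.023,.034),"stopper top")
tops(c,(.42,.52,.11,.22,.036,.05),"crucible top")
E
```

```text
time_s: 14.72
tool_pos: [0.5132, -0.013, 0.1465]
tool_rot: [179.9, -0.1, 90.2]
force: [-0.7, 0.6, -0.3]
grip_width: 0.06
[ 0.51321308 -0.01301475  0.14654774] [ 1.79925412e+02 -6.91830109e-02  9.01717857e+01] [ 32.9   8.  -36.6 107.9   5.2  65.7  -5.5]
stopper top 739 mean [560.7  73.2  28.1] ext [546.8  59.5  24.7] [575.   87.2  30.2] rect [560.9  73.4] [28.2 27.6] 0.2
crucible top 225 mean [462.8 145.9  41.8] ext [442.7 140.3  36.2] [483.8 154.   44.6] rect [463.1 146.9] [13.2 41. ] 88.3
```

View pics/w12.png

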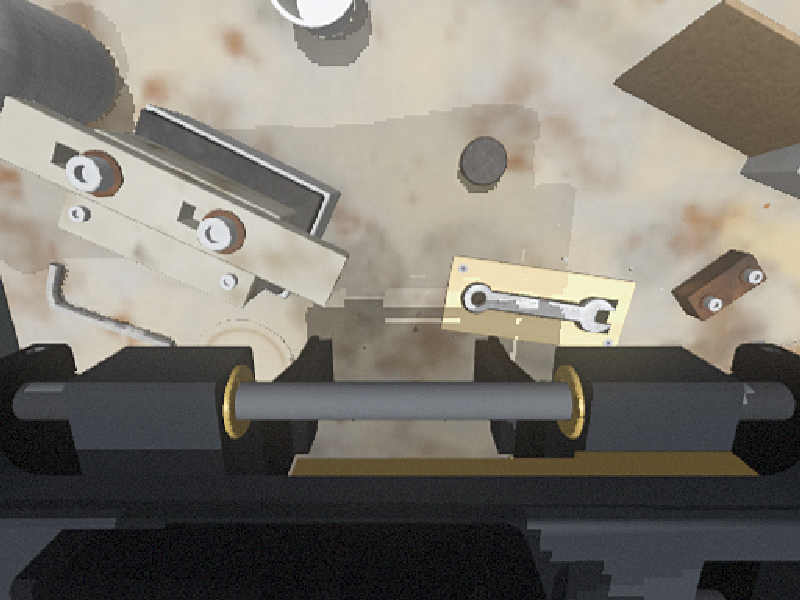

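```bash
python3 -m pendant '[{"rx":0,"ry":0,"rz":7,"tx":0,"ty":0,"tz":0,"jaw":60},{"rx":0,"ry":0,"rz":7,"tx":0,"ty":0,"tz":0,"jaw":60},{"rx":0,"ry":0,"rz":7,"tx":0,"ty":0,"tz":0,"jaw":60},{"rx":0,"ry":0,"rz":7,"tx":0,"ty":0,"tz":0,"jaw":60},{"rx":0,"ry":0,"rz":7,"tx":0,"ty":0,"tz":0,"jaw":60},{"rx":0,"ry":0,"rz":7,"tx":0,"ty":0,"tz":0,"jaw":60},{"rx":0,"ry":0,"rz":0,"tx":32.5,"ty":-6.8,"tz":0,"jaw":60},{"rx":0,"ry":0,"rz":0,"tx":32.5,"ty":-6.8,"tz":0,"jaw":60},{"rx":0,"ry":0,"rz":0,"tx":32.5,"ty":-6.8,"tz":0,"jaw":60},{"rx":0,"ry":0,"rz":0,"tx":0,"ty":0,"tz":30,"jaw":60},{"rx":0,"ry":0,"rz":0,"tx":0,"ty":0,"tz":30,"jaw":60},{"rx":0,"ry":0,"rz":0,"tx":0,"ty":0,"tz":24,"jaw":60},{"rx":0,"ry":0,"rz":0,"tx":0,"ty":0,"tz":0,"jaw":60},{"rx":0,"ry":0,"rz":0,"tx":0,"ty":0,"tz":0,"jaw":60}]' 20
python3 - <<'E'
from h import *
o=env.get_obs();print(o["tool_pos"],o["tool_rot"],o["qpos"].round(1))
c=cam("scene");save(c,"s13.png",(150,70,380,250),3)
c=cam("side");save(c,"d13.png",(150,130,350,260),3)
E
```

```text
time_s: 15.93
tool_pos: [0.5612, 0.0732, 0.0612]
tool_rot: [-179.9, 0.1, 47.9]
force: [0.7, 0.7, 0.8]
grip_width: 0.0599
[0.56120248 0.07318349 0.06116535] [-1.79862942e+02  7.71582602e-02  4.78782381e+01] [ 19.7  20.7 -34.8 105.1  13.6  58.5 -62.7]
```

View pics/s13.png

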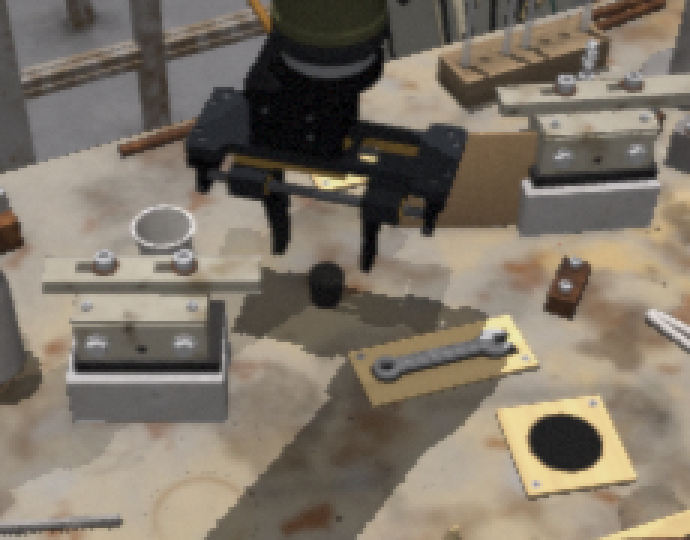

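View pics/d13.png

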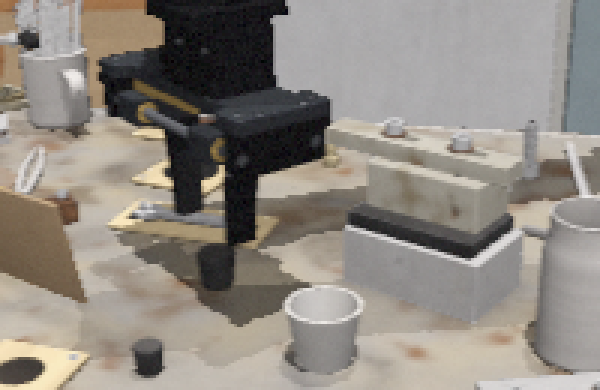

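```bash
python3 -m pendant '[{"rx":0,"ry":0,"rz":0,"tx":0,"ty":0,"tz":25,"jaw":60},{"rx":0,"ry":0,"rz":0,"tx":0,"ty":0,"tz":14,"jaw":60},{"rx":0,"ry":0,"rz":0,"tx":0,"ty":0,"tz":5,"jaw":60},{"rx":0,"ry":0,"rz":0,"tx":0,"ty":0,"tz":0,"jaw":60},{"rx":0,"ry":0,"rz":0,"tx":0,"ty":0,"tz":0,"jaw":10},{"rx":0,"ry":0,"rz":0,"tx":0,"ty":0,"tz":0,"jaw":10},{"rx":0,"ry":0,"rz":0,"tx":0,"ty":0,"tz":0,"jaw":10},{"rx":0,"ry":0,"rz":0,"tx":0,"ty":0,"tz":0,"jaw":10},{"rx":0,"ry":0,"rz":0,"tx":0,"ty":0,"tz":0,"jaw":10},{"rx":0,"ry":0,"rz":0,"tx":0,"ty":0,"tz":0,"jaw":10},{"rx":0,"ry":0,"rz":0,"tx":0,"ty":0,"tz":0,"jaw":10},{"rx":0,"ry":0,"rz":0,"tx":0,"ty":0,"tz":0,"jaw":10},{"rx":0,"ry":0,"rz":0,"tx":0,"ty":0,"tz":0,"jaw":10}]' 20
```

```text
time_s: 17.12
tool_pos: [0.5618, 0.0731, 0.0184]
tool_rot: [180.0, -0.0, 48.0]
force: [-0.4, -0.8, 4.1]
grip_width: 0.0282
```

```bash
python3 -m pendant '[{"rx":0,"ry":0,"rz":0,"tx":0,"ty":0,"tz":-10,"jaw":10},{"rx":0,"ry":0,"rz":0,"tx":0,"ty":0,"tz":-30,"jaw":10},{"rx":0,"ry":0,"rz":0,"tx":0,"ty":0,"tz":-30,"jaw":10},{"rx":0,"ry":0,"rz":0,"tx":0,"ty":0,"tz":-30,"jaw":10},{"rx":0,"ry":0,"rz":-7,"tx":0,"ty":0,"tz":0,"jaw":10},{"rx":0,"ry":0,"rz":-7,"tx":0,"ty":0,"tz":0,"jaw":10},{"rx":0,"ry":0,"rz":-7,"tx":0,"ty":0,"tz":0,"jaw":10},{"rx":0,"ry":0,"rz":0,"tx":33.5,"ty":6.5,"tz":0,"jaw":10},{"rx":0,"ry":0,"rz":0,"tx":33.5,"ty":6.5,"tz":0,"jaw":10},{"rx":0,"ry":0,"rz":0,"tx":33.5,"ty":6.5,"tz":0,"jaw":10},{"rx":0,"ry":0,"rz":0,"tx":33.5,"ty":6.5,"tz":0,"jaw":10},{"rx":0,"ry":0,"rz":0,"tx":33.5,"ty":6.5,"tz":0,"jaw":10},{"rx":0,"ry":0,"rz":0,"tx":0,"ty":0,"tz":0,"jaw":10},{"rx":0,"ry":0,"rz":0,"tx":0,"ty":0,"tz":0,"jaw":10}]' 20
python3 - <<'E'
from h import *
o=env.get_obs();print(o["tool_pos"],o["tool_rot"],o["qpos"].round(1))
c=cam("scene");save(c,"s14.png",(150,50,380,230),3)
c=cam("side");save(c,"d14.png",(80,130,330,300),3);P=cloud(c)
q=P[(P[...,0]>.63)&(P[...,0]<.8)&(P[...,1]>.08)&(P[...,1]<.17)&(P[...,2]>.03)&(P[...,2]<.14)]
print("panel",q.min(0),q.max(0))
c=cam("wrist");save(c,"w14.png")
E
```

```text
time_s: 18.28
tool_pos: [0.6512, 0.2209, 0.1177]
tool_rot: [-179.9, -0.1, 69.2]
force: [0.3, -0.3, 0.1]
grip_width: 0.0285
[0.65122875 0.22093581 0.11772623] [-1.79887285e+02 -6.81999142e-02  6.92359486e+01] [  6.4  32.3 -38.3  84.   20.4  70.8 -55. ]
panel [0.64991126 0.08681534 0.03009019] [0.79998465 0.14125081 0.1242032 ]
```

View pics/s14.png

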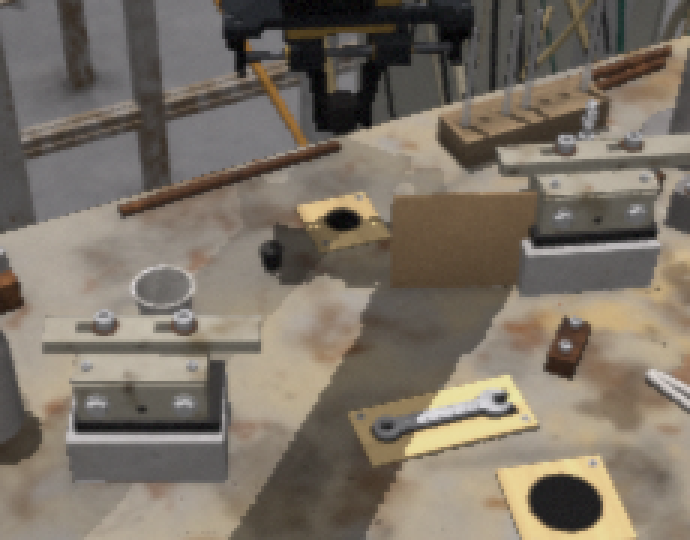

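View pics/d14.png

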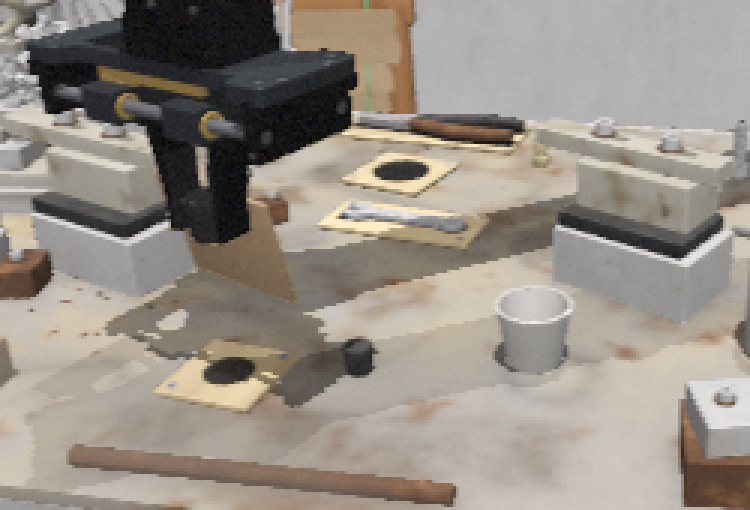

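View pics/w14.png

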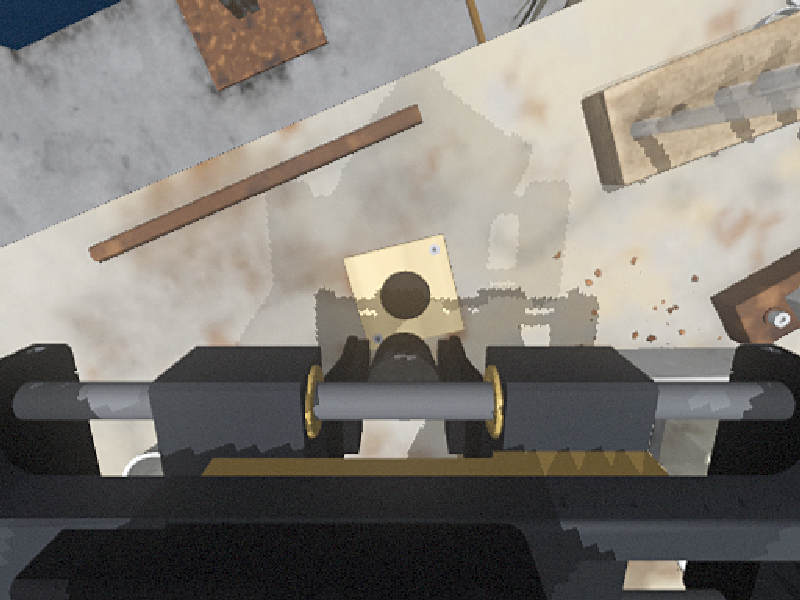

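```bash
python3 - <<'E'
from h import *
c=cam("wrist");P=cloud(c);g=cv2.cvtColor(c["img"],cv2.COLOR_RGB2GRAY)
# dark disc seen, native px ~ (259,189); hue/brightness low
m=((g<70)&(abs(P[...,2]-.005)<.005)&(P[...,0]>.62)&(P[...,0]<.69)&(P[...,1]>.18)&(P[...,1]<.26)).astype(np.uint8)
N,l,s,ce=cv2.connectedComponentsWithStats(m);i=1+s[1:,4].argmax();q=P[l==i]*1e3
cs,_=cv2.findContours((l==i).astype(np.uint8),cv2.RETR_EXTERNAL,cv2.CHAIN_APPROX_NONE)
w=plane(c,cs[0][:,0],.005)[:,:2]*1000
print(s[i],"minmax",w.min(0),w.max(0),"rect",cv2.minAreaRect(w.astype(np.float32)),q.mean(0))
print([env.get_obs()["tool_pos"].round(4)])
E
```

```text
[244 192  29  11  71] minmax [636.01915054 202.6372582 ] [662.83710131 219.35708561] rect ((647.8812866210938, 209.16323852539062), (10.799256324768066, 28.74831771850586), 68.96532440185547) [645.95472234 208.21010212   5.47023601]
[array([0.6518, 0.2159, 0.1181])]
```

```bash
python3 - <<'E'
from h import *
c=cam("wrist");g=cv2.cvtColor(c["img"],cv2.COLOR_RGB2GRAY)
print(g[189,236:284:3])
print("eye",plane(c,[(259.3,188.8)],.005)*1e3)
s=g[165:206,235:285];d=(s<95).astype(np.uint8)
N,l,st,ce=cv2.connectedComponentsWithStats(d);k=l[24,24];
cs,_=cv2.findContours((l==k).astype(np.uint8),cv2.RETR_EXTERNAL,cv2.CHAIN_APPROX_NONE)
print(st[k],k);w=plane(c,cs[0][:,0]+[235,165],.005)[:,:2]*1e3
print(w.min(0),w.max(0),cv2.minEnclosingCircle(w.astype(np.float32)))
E
```

```text
[241 237  94  75  81  76  75  78  79  77  76  77  86 235 233 233]
eye [[652.4305525  216.53980817   5.        ]]
[  7   8  32  30 739] 1
[635.61062019 202.53490781] [667.24729172 233.99135182] ((651.2694702148438, 218.0731964111328), 16.09905242919922)
```

```bash
python3 -m pendant '[{"rx":0,"ry":0,"rz":0,"tx":0,"ty":0,"tz":30,"jaw":10},{"rx":0,"ry":0,"rz":0,"tx":0,"ty":0,"tz":30,"jaw":10},{"rx":0,"ry":0,"rz":0,"tx":0,"ty":0,"tz":20,"jaw":10},{"rx":0,"ry":0,"rz":0,"tx":0,"ty":0,"tz":9,"jaw":10},{"rx":0,"ry":0,"rz":0,"tx":0,"ty":0,"tz":0,"jaw":10},{"rx":0,"ry":0,"rz":0,"tx":0,"ty":0,"tz":0,"jaw":10}]' 20; python3 -m pendant '[{"rx":0,"ry":0,"rz":0,"tx":0,"ty":0,"tz":5,"jaw":10},{"rx":0,"ry":0,"rz":0,"tx":0,"ty":0,"tz":0,"jaw":10},{"rx":0,"ry":0,"rz":0,"tx":0,"ty":0,"tz":0,"jaw":10}]' 20
```

```text
time_s: 19.03
tool_pos: [0.6523, 0.2173, 0.0298]
tool_rot: [180.0, -0.0, 69.0]
force: [0.4, 0.8, 0.9]
grip_width: 0.0285
time_s: 19.28
tool_pos: [0.6525, 0.218, 0.0251]
tool_rot: [179.9, -0.0, 69.0]
force: [-0.5, 0.1, 0.5]
grip_width: 0.0284
```

```bash
python3 -m pendant '[{"rx":0,"ry":0,"rz":0,"tx":0,"ty":0,"tz":1.5,"jaw":10},{"rx":0,"ry":0,"rz":0,"tx":0,"ty":0,"tz":0,"jaw":10},{"rx":0,"ry":0,"rz":0,"tx":0,"ty":0,"tz":0,"jaw":40},{"rx":0,"ry":0,"rz":0,"tx":0,"ty":0,"tz":0,"jaw":60},{"rx":0,"ry":0,"rz":0,"tx":0,"ty":0,"tz":0,"jaw":60},{"rx":0,"ry":0,"rz":0,"tx":0,"ty":0,"tz":0,"jaw":60},{"rx":0,"ry":0,"rz":0,"tx":0,"ty":0,"tz":0,"jaw":60},{"rx":0,"ry":0,"rz":0,"tx":0,"ty":0,"tz":-10,"jaw":70},{"rx":0,"ry":0,"rz":0,"tx":0,"ty":0,"tz":-30,"jaw":87},{"rx":0,"ry":0,"rz":0,"tx":0,"ty":0,"tz":-30,"jaw":87},{"rx":0,"ry":0,"rz":0,"tx":0,"ty":0,"tz":-30,"jaw":87},{"rx":0,"ry":0,"rz":0,"tx":0,"ty":0,"tz":-25,"jaw":87},{"rx":0,"ry":0,"rz":0,"tx":0,"ty":0,"tz":0,"jaw":87}]' 20
python3 - <<'E'
from h import *
c=cam("scene");save(c,"s15.png",(150,50,380,230),3);tops(c,(.61,.69,.18,.26,.028,.045),"stopper s")
c=cam("side");save(c,"d15.png",(80,130,330,300),3);tops(c,(.61,.69,.18,.26,.028,.045),"stopper d")
E
```

```text
time_s: 20.37
tool_pos: [0.6549, 0.2198, 0.1552]
tool_rot: [179.5, -0.4, 69.0]
force: [0.5, 0.3, 0.4]
grip_width: 0.0854
stopper s 73 mean [650.5 214.8  31.5] ext [637.4 200.8  28. ] [665.2 230.6  35.9] rect [651.2 214.9] [26.4 26. ] 62.6
stopper d 121 mean [651.2 222.5  31.6] ext [638.8 206.3  28. ] [664.8 234.1  33.8] rect [652.1 220.2] [25.4 27.8] 21.2
```

View pics/d15.png

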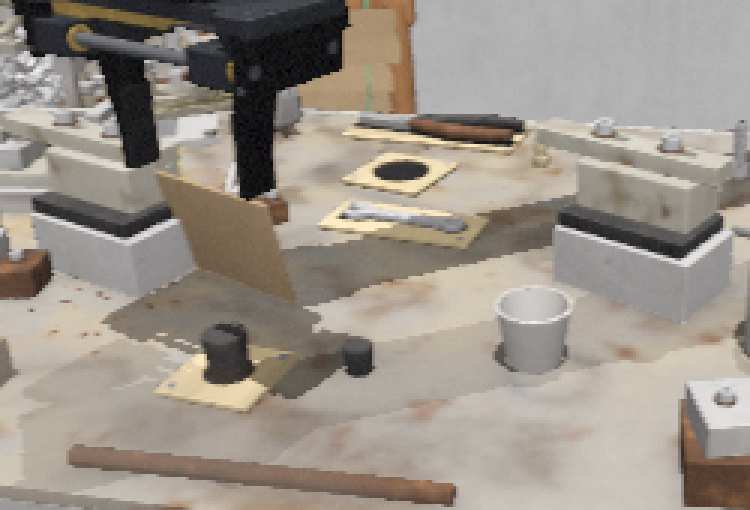

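View pics/s15.png

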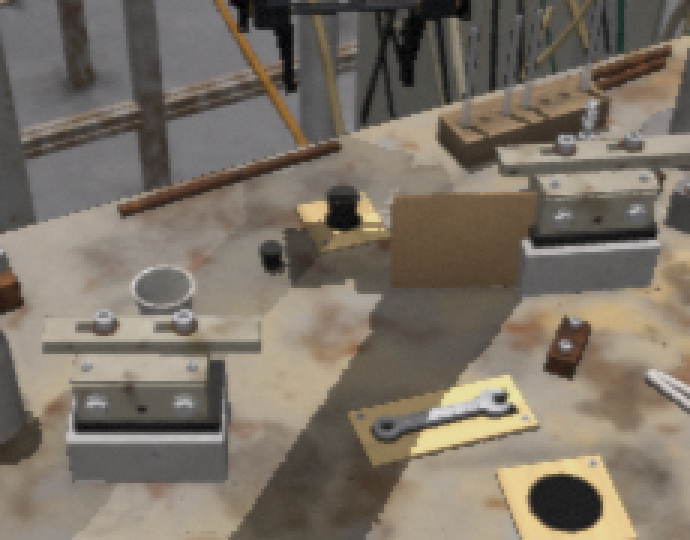

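```bash
python3 -m pendant '[{"rx":0,"ry":0,"rz":-7,"tx":0,"ty":0,"tz":0,"jaw":87},{"rx":0,"ry":0,"rz":-7,"tx":0,"ty":0,"tz":0,"jaw":87},{"rx":0,"ry":0,"rz":-7,"tx":0,"ty":0,"tz":0,"jaw":87},{"rx":0,"ry":0,"rz":0,"tx":-10.6,"ty":-37.6,"tz":0,"jaw":87},{"rx":0,"ry":0,"rz":0,"tx":-10.6,"ty":-37.6,"tz":0,"jaw":87},{"rx":0,"ry":0,"rz":0,"tx":-10.6,"ty":-37.6,"tz":0,"jaw":87},{"rx":0,"ry":0,"rz":0,"tx":-10.6,"ty":-37.6,"tz":0,"jaw":87},{"rx":0,"ry":0,"rz":0,"tx":-10.6,"ty":-37.6,"tz":0,"jaw":87},{"rx":0,"ry":0,"rz":0,"tx":0,"ty":0,"tz":30,"jaw":87},{"rx":0,"ry":0,"rz":0,"tx":0,"ty":0,"tz":25,"jaw":87},{"rx":0,"ry":0,"rz":0,"tx":0,"ty":0,"tz":15,"jaw":87},{"rx":0,"ry":0,"rz":0,"tx":0,"ty":0,"tz":0,"jaw":87},{"rx":0,"ry":0,"rz":0,"tx":0,"ty":0,"tz":0,"jaw":87}]' 12
python3 - <<'E'
from h import *
o=env.get_obs();print(o["tool_pos"],o["tool_rot"],o["qpos"].round(1))
c=cam("scene");save(c,"s16.png",(120,60,350,240),3)
c=cam("side");save(c,"d16.png",(180,130,400,290),3)
c=cam("wrist");save(c,"w16.png");tops(c,(.42,.51,.12,.22,.036,.05),"cr w")
E
```

```text
time_s: 21.55
tool_pos: [0.4626, 0.1645, 0.0765]
tool_rot: [-179.8, 0.0, 90.0]
force: [0.1, 0.3, -0.3]
grip_width: 0.0869
[0.46260984 0.16453773 0.07652089] [-1.79817541e+02  1.28887385e-02  9.00273968e+01] [ 22.5  12.7 -48.8 114.2  11.2  58.  -31.6]
cr w 873 mean [463.2 164.8  40.8] ext [438.  143.4  36. ] [488.  190.8  43.9] rect [463.3 167. ] [47.2 49.6] 79.9
```

View pics/s16.png

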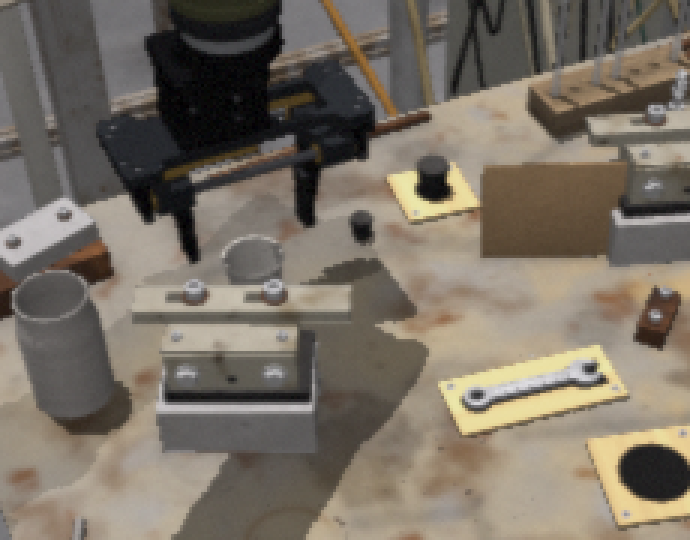

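View pics/d16.png

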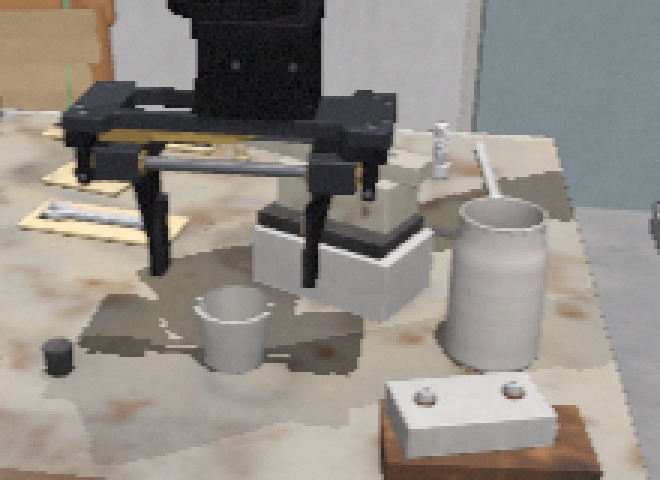

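View pics/w16.png

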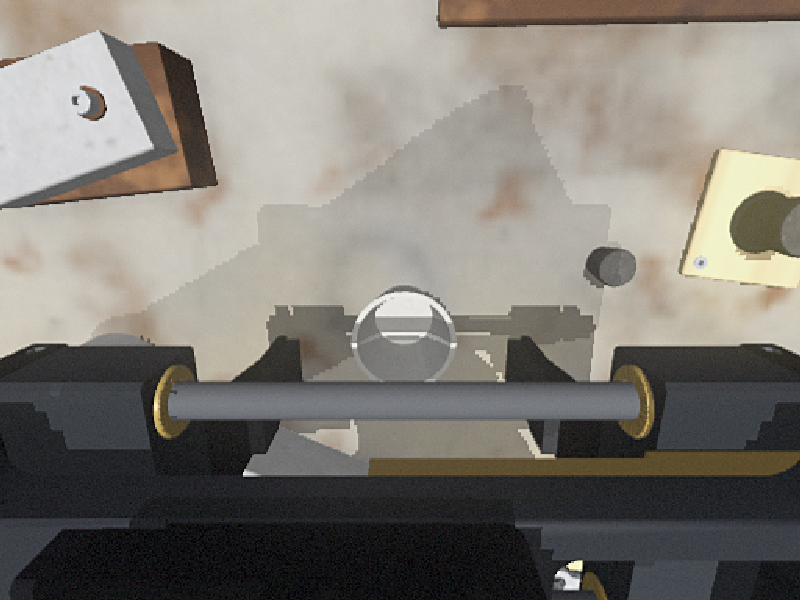

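```bash
python3 -m pendant '[{"rx":0,"ry":0,"rz":0,"tx":1,"ty":0,"tz":25,"jaw":87},{"rx":0,"ry":0,"rz":0,"tx":0,"ty":0,"tz":15,"jaw":87},{"rx":0,"ry":0,"rz":0,"tx":0,"ty":0,"tz":6,"jaw":87},{"rx":0,"ry":0,"rz":0,"tx":0,"ty":0,"tz":0,"jaw":87},{"rx":0,"ry":0,"rz":0,"tx":0,"ty":0,"tz":0,"jaw":60},{"rx":0,"ry":0,"rz":0,"tx":0,"ty":0,"tz":0,"jaw":55},{"rx":0,"ry":0,"rz":0,"tx":0,"ty":0,"tz":0,"jaw":40},{"rx":0,"ry":0,"rz":0,"tx":0,"ty":0,"tz":0,"jaw":40},{"rx":0,"ry":0,"rz":0,"tx":0,"ty":0,"tz":0,"jaw":35},{"rx":0,"ry":0,"rz":0,"tx":0,"ty":0,"tz":0,"jaw":35},{"rx":0,"ry":0,"rz":0,"tx":0,"ty":0,"tz":0,"jaw":35},{"rx":0,"ry":0,"rz":0,"tx":0,"ty":0,"tz":0,"jaw":35},{"rx":0,"ry":0,"rz":0,"tx":0,"ty":0,"tz":0,"jaw":35}]' 12
python3 - <<'E'
from h import *
c=cam("side");save(c,"d17.png",(180,130,400,290),3)
E
```

```text
time_s: 22.78
tool_pos: [0.4641, 0.1659, 0.0317]
tool_rot: [180.0, 0.0, 90.0]
force: [-0.5, -0.0, 2.4]
grip_width: 0.0477
```

View pics/d17.png

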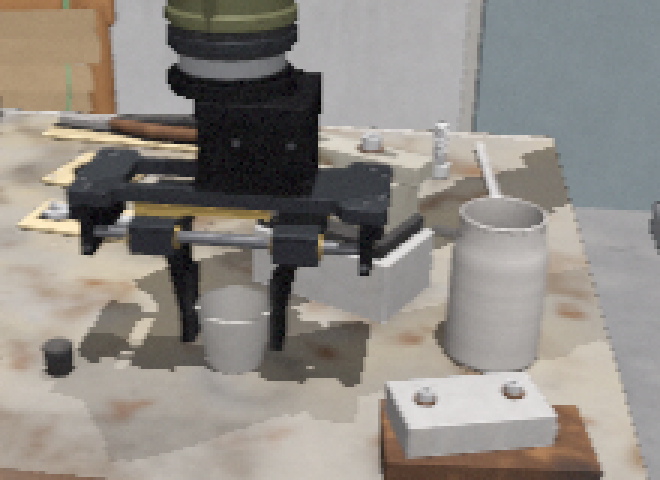

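```bash
python3 -m pendant '[{"rx":0,"ry":0,"rz":0,"tx":0,"ty":0,"tz":-10,"jaw":35},{"rx":0,"ry":0,"rz":0,"tx":0,"ty":0,"tz":-30,"jaw":35},{"rx":0,"ry":0,"rz":0,"tx":0,"ty":0,"tz":-30,"jaw":35},{"rx":0,"ry":0,"rz":0,"tx":0,"ty":0,"tz":-30,"jaw":35},{"rx":0,"ry":0,"rz":0,"tx":-30.3,"ty":18.2,"tz":0,"jaw":35},{"rx":0,"ry":0,"rz":0,"tx":-30.3,"ty":18.2,"tz":0,"jaw":35},{"rx":0,"ry":0,"rz":0,"tx":-30.3,"ty":18.2,"tz":0,"jaw":35},{"rx":0,"ry":0,"rz":0,"tx":-30.3,"ty":18.2,"tz":0,"jaw":35},{"rx":0,"ry":0,"rz":0,"tx":-30.3,"ty":18.2,"tz":0,"jaw":35},{"rx":0,"ry":0,"rz":0,"tx":-30.3,"ty":18.2,"tz":0,"jaw":35},{"rx":0,"ry":0,"rz":0,"tx":-30.3,"ty":18.2,"tz":0,"jaw":35},{"rx":0,"ry":0,"rz":0,"tx":-30.3,"ty":18.2,"tz":0,"jaw":35},{"rx":0,"ry":0,"rz":0,"tx":-30.3,"ty":18.2,"tz":0,"jaw":35},{"rx":0,"ry":0,"rz":0,"tx":-30.3,"ty":18.2,"tz":0,"jaw":35},{"rx":0,"ry":0,"rz":0,"tx":0,"ty":0,"tz":20,"jaw":35},{"rx":0,"ry":0,"rz":0,"tx":0,"ty":0,"tz":20,"jaw":35},{"rx":0,"ry":0,"rz":0,"tx":0,"ty":0,"tz":0,"jaw":35},{"rx":0,"ry":0,"rz":0,"tx":0,"ty":0,"tz":0,"jaw":35}]' 14
python3 - <<'E'
from h import *
o=env.get_obs();print(o["tool_pos"],o["tool_rot"],o["qpos"].round(1))
c=cam("scene");save(c,"s18.png",(240,120,430,270),3)
c=cam("side");save(c,"d18.png",(140,100,340,250),3)
c=cam("wrist");save(c,"w18.png")
g=cv2.cvtColor(c["img"],cv2.COLOR_RGB2GRAY);P=cloud(c)
m=(g<95)&(P[...,0]>.6)&(P[...,0]<.69)&(P[...,1]>-.18)&(P[...,1]<-.1)&(abs(P[...,2]-.005)<.004);q=P[m]*1e3
print(m.sum(),q.min(0),q.max(0))
E
```

```text
time_s: 24.33
tool_pos: [0.6449, -0.1367, 0.0908]
tool_rot: [-179.8, -0.1, 90.0]
force: [0.2, -0.1, 0.1]
grip_width: 0.0477
[ 0.6448586  -0.13668488  0.09079107] [-1.79839105e+02 -6.95481483e-02  9.00370027e+01] [ 37.   30.  -36.2  89.9  18.7  66.5  -3.2]
1540 [ 610.70726537 -156.68690652    3.35271488] [ 685.65836072 -111.00219794    7.67238205]
```

View pics/s18.png

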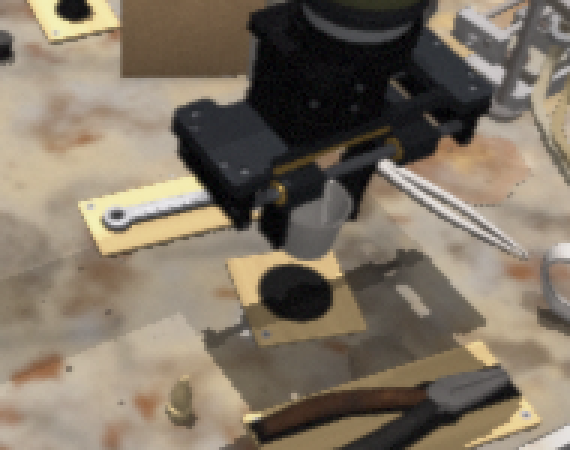

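View pics/w18.png

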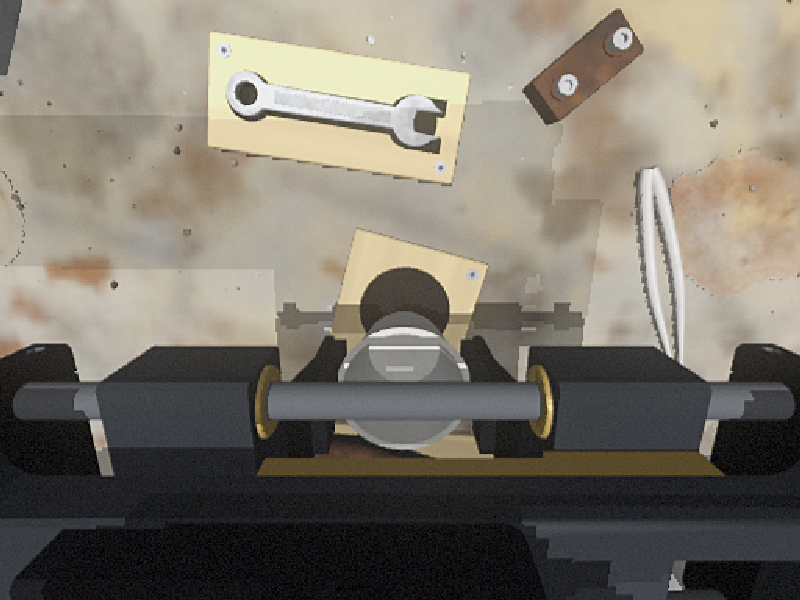

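View pics/d18.png

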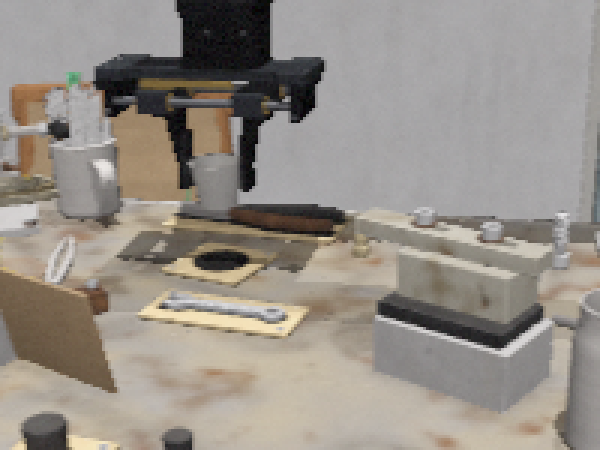

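```bash
python3 - <<'E'
from h import *
c=cam("wrist")
for p in [(405,267),(360,308),(449,308)]: print(plane(c,[(p[0]*.64,p[1]*.64)],.005).round(4))
print(env.get_obs()["tool_pos"])
E
python3 -m pendant '[{"rx":0,"ry":0,"rz":0,"tx":0,"ty":0,"tz":25,"jaw":35},{"rx":0,"ry":0,"rz":0,"tx":0,"ty":0,"tz":15,"jaw":35},{"rx":0,"ry":0,"rz":0,"tx":0,"ty":0,"tz":8,"jaw":35},{"rx":0,"ry":0,"rz":0,"tx":0,"ty":0,"tz":0,"jaw":35},{"rx":0,"ry":0,"rz":0,"tx":0,"ty":0,"tz":0,"jaw":35}]' 14
```

```text
[[ 0.6472 -0.1113  0.005 ]]
[[ 0.6204 -0.1363  0.005 ]]
[[ 0.6736 -0.1362  0.005 ]]
[ 0.64687205 -0.13664331  0.09343134]
time_s: 24.95
tool_pos: [0.6457, -0.1369, 0.0433]
tool_rot: [-179.9, -0.0, 90.0]
force: [0.6, 0.4, -0.4]
grip_width: 0.0476
```

```bash
python3 -m pendant '[{"rx":0,"ry":0,"rz":0,"tx":-1,"ty":0.5,"tz":4,"jaw":35},{"rx":0,"ry":0,"rz":0,"tx":0,"ty":0,"tz":2.5,"jaw":35},{"rx":0,"ry":0,"rz":0,"tx":0,"ty":0,"tz":0,"jaw":35},{"rx":0,"ry":0,"rz":0,"tx":0,"ty":0,"tz":0,"jaw":35}]' 14
python3 - <<'E'
from h import *
c=cam("side");save(c,"d19.png",(160,120,280,220),5)
c=cam("scene");save(c,"s19.png",(280,160,400,260),5)
E
```

```text
time_s: 25.28
tool_pos: [0.6466, -0.1382, 0.0373]
tool_rot: [180.0, 0.0, 90.0]
force: [-0.3, 0.3, 0.3]
grip_width: 0.0476
```

View pics/d19.png

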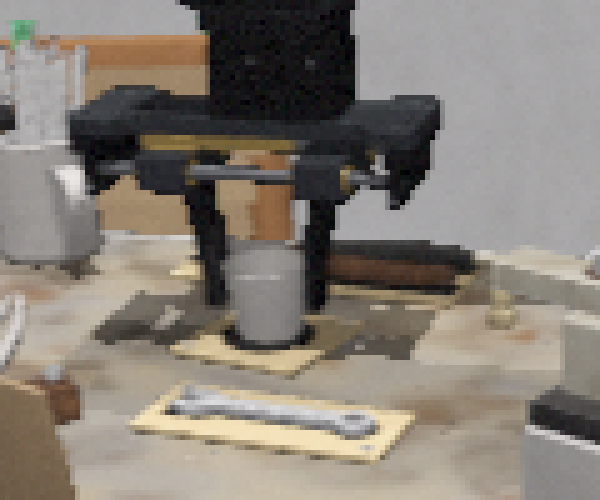

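View pics/s19.png

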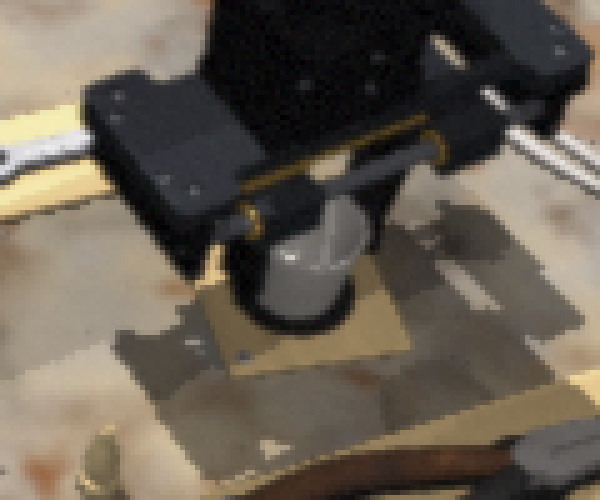

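```bash
python3 -m pendant '[{"rx":0,"ry":0,"rz":0,"tx":0,"ty":0,"tz":0.5,"jaw":35},{"rx":0,"ry":0,"rz":0,"tx":0,"ty":0,"tz":0,"jaw":55},{"rx":0,"ry":0,"rz":0,"tx":0,"ty":0,"tz":0,"jaw":70},{"rx":0,"ry":0,"rz":0,"tx":0,"ty":0,"tz":0,"jaw":80},{"rx":0,"ry":0,"rz":0,"tx":0,"ty":0,"tz":0,"jaw":80},{"rx":0,"ry":0,"rz":0,"tx":0,"ty":0,"tz":0,"jaw":80},{"rx":0,"ry":0,"rz":0,"tx":0,"ty":0,"tz":-10,"jaw":80},{"rx":0,"ry":0,"rz":0,"tx":0,"ty":0,"tz":-25,"jaw":80},{"rx":0,"ry":0,"rz":0,"tx":0,"ty":0,"tz":-35,"jaw":80},{"rx":0,"ry":0,"rz":0,"tx":0,"ty":0,"tz":-35,"jaw":80},{"rx":0,"ry":0,"rz":0,"tx":0,"ty":0,"tz":-35,"jaw":80},{"rx":0,"ry":0,"rz":0,"tx":0,"ty":0,"tz":-35,"jaw":80},{"rx":0,"ry":0,"rz":0,"tx":0,"ty":0,"tz":0,"jaw":80},{"rx":0,"ry":0,"rz":0,"tx":0,"ty":0,"tz":0,"jaw":80},{"rx":0,"ry":0,"rz":0,"tx":0,"ty":0,"tz":0,"jaw":80},{"rx":0,"ry":0,"rz":0,"tx":0,"ty":0,"tz":0,"jaw":80}]' 14
python3 - <<'E'
from h import *
for n in("scene","side","wrist"):
    c=cam(n);save(c,n+"20.png");P=cloud(c)
    tops(c,(.6,.69,-.18,-.1,.041,.053),n+" crucible rim")
    tops(c,(.61,.69,.18,.26,.03,.04),n+" stopper")
    tops(c,(.5,.55,-.21,-.16,.012,.05),n+" nozzle");tops(c,(.31,.36,-.21,-.15,.03,.06),n+" bolt")
    tops(c,(.53,.75,-.31,-.2,.0125,.03),n+" pliers");tops(c,(.53,.7,-.06,.01,.009,.016),n+" wrench")
E
```

```text
time_s: 26.72
tool_pos: [0.6456, -0.1382, 0.2103]
tool_rot: [-179.9, -0.0, 90.0]
force: [-0.1, 0.4, -0.8]
grip_width: 0.0801
scene crucible rim 142 mean [ 648.2 -138.3   44.7] ext [ 621.6 -164.5   41. ] [ 672.  -114.9   48.7] rect [ 646.  -139.6] [49.1 49.4] 51.8
scene stopper 59 mean [650.9 215.8  32.1] ext [638.1 201.7  30.1] [664.6 232.2  34.8] rect [651.4 215.6] [27.2 26.5] 59.6
scene nozzle 59 mean [ 519.8 -191.    26.6] ext [ 514.6 -196.3   13.6] [ 526.9 -185.    41.9] rect [ 520.1 -190.3] [ 9.7 12.6] 44.1
scene bolt 75 mean [ 334.  -191.4   44.9] ext [ 328.3 -196.1   30.8] [ 340.7 -182.2   53. ] rect [ 334. -190.] [11.3 11.9] 36.9
scene pliers 928 mean [ 628.6 -255.7   16.5] ext [ 552.8 -278.4   12.5] [ 729.2 -222.3   22.3] rect [ 642.2 -255.5] [ 55.2 174.6] 83.6
scene wrench 178 mean [608.9 -28.4  10.6] ext [555.3 -45.5   9. ] [661.7 -11.9  15.1] rect [608.5 -28.5] [ 23.7 108. ] 82.6
side crucible rim 71 mean [ 648.4 -136.4   44.2] ext [ 624.2 -162.6   41. ] [ 671.6 -110.2   47.5] rect [ 648.3 -137.2] [47.6 49. ] 54.5
side stopper 104 mean [651.8 221.2  32.1] ext [638.3 205.7
[... 559 characters left out ...]
7] [ 21.8 105.1] 82.4
wrist crucible rim 378 mean [ 645.8 -141.1   46.1] ext [ 621.5 -162.6   41.1] [ 669.8 -113.8   49.4] rect [ 645.6 -138.1] [48.4 48.8] 1.0
wrist stopper few 0
wrist nozzle 120 mean [ 523.5 -184.5   27.7] ext [ 516.5 -191.7   12. ] [ 528.2 -179.9   40.5] rect [ 523.  -185.3] [ 9.5 12.9] 23.9
wrist bolt 231 mean [ 337.1 -186.    44.4] ext [ 327.9 -193.3   30.3] [ 341.9 -180.9   53.9] rect [ 334.9 -186.8] [12.9 12.7] 32.9
wrist pliers 527 mean [ 600.7 -228.4   17.7] ext [ 560.2 -239.1   12.5] [ 655.9 -220.7   21.2] rect [ 608.1 -229.8] [15.1 96.9] 84.7
wrist wrench 942 mean [610.1 -26.   11.2] ext [555.1 -43.8   9. ] [663.9  -9.4  14.2] rect [609.4 -26.9] [ 23.7 109.4] 82.7
```

View pics/scene20.png

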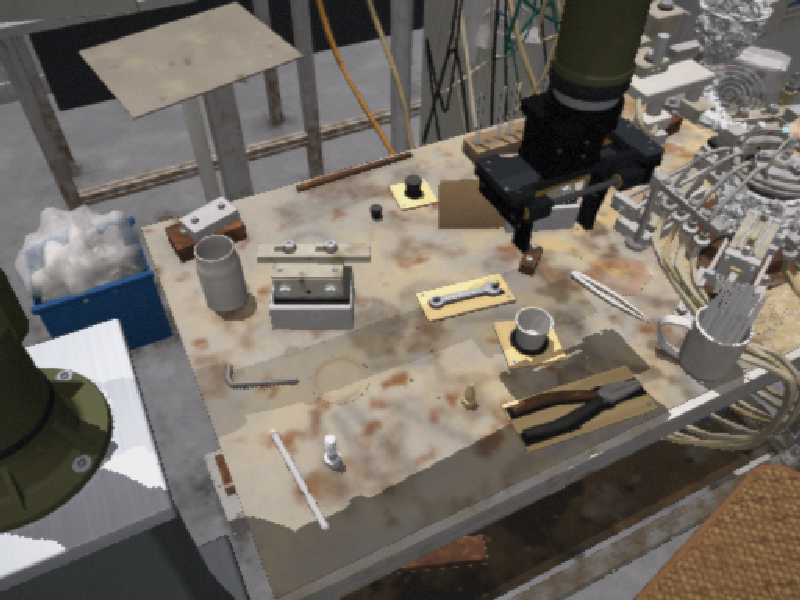

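View pics/side20.png

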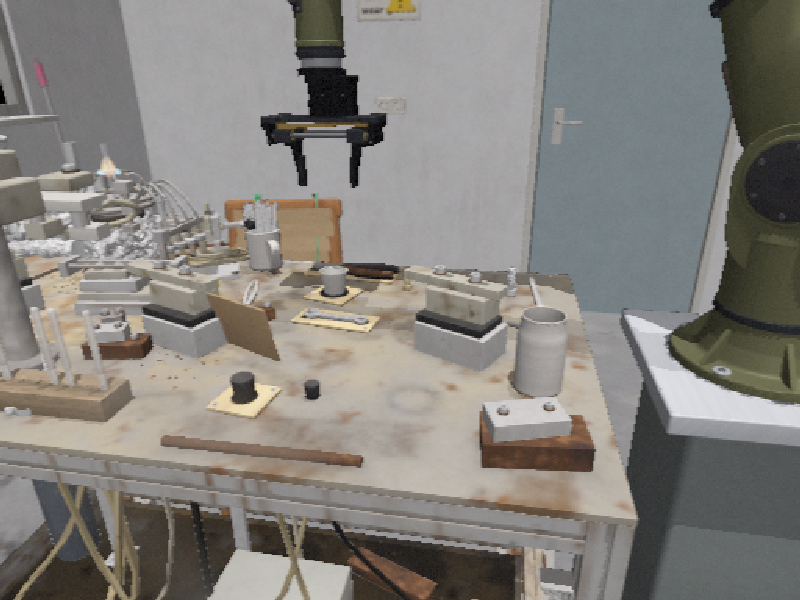

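View pics/wrist20.png

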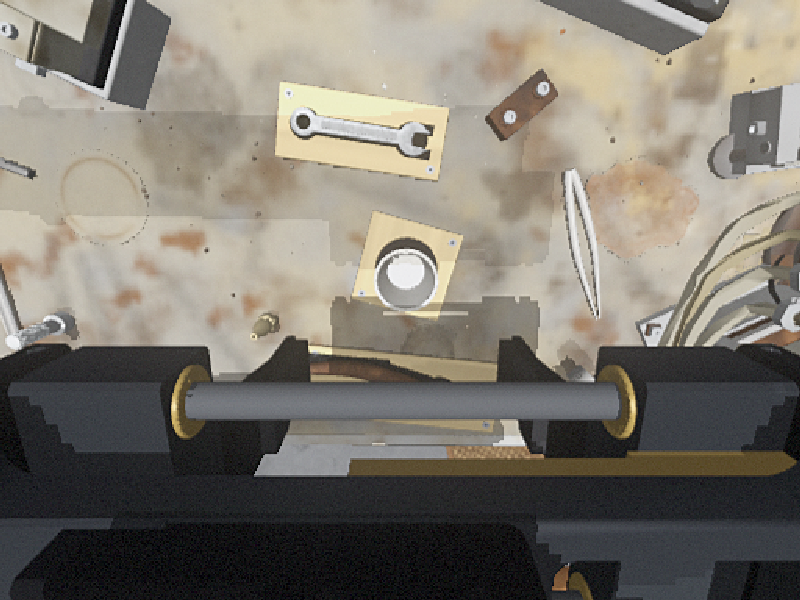

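```bash
python3 -c "
from cell import env
print(env.get_obs()['time_s'],env.get_obs()['joint_velocities'].round(2)); print(env.sign_off())"
```

```text
26.8667 [-0.09 -0.04 -0.13 -0.38  0.01  0.06  0.02]
the job is handed in; nothing more can be done
None
```

I put the pliers, wrench, crucible and 29 mm stopper each on its own shadow board and handed the job in at about 27 s. The arm had been raised clear, touching nothing.

**Final checks:** the centre of each thing, measured from the scene, side and wrist cameras, lies within about 3 mm of its outline centre. The pliers and wrench lie within about 1° of their outlines, and the crucible and stopper stand upright. The nozzle and bolt stand upright and show no movement beyond measuring noise.

**Disagreements:**
- **Camera offsets:** the scene and side cameras differ from each other by 2–8 mm in y. I compared each thing with its board within one camera, or averaged the two.
- **Pliers grip:** the pliers closed at 39.5 mm across the handles instead of the stated 51 mm, but held firmly and were placed without trouble.
- **Last wrist picture:** it did not show the stopper and showed only part of the pliers, so those two rest on the scene and side views.

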